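# Recharge the dosing unit and nest the shipping cups

## Task

Recharge the washer's dosing unit: stand every capsule nipple down in the coupler whose flange has the capsule's colour, pull that coupler's sprung sleeve fully back (press its flange down) so that the capsule drops home, and let the sleeve spring forward again so that it locks. Nest all three foam cups, once empty, into one upright stack standing on the bench, lowered into one another loosely and never pushed tight. Leave the jar, scoop, tray, drain plugs and caddy where they are.

Things in the scene. Friction and masses are not known exactly. Their poses are not given: they have to be found in the camera images.
- capsule_blue: concentrate capsule with a blue band and blue top, about 140 g, 78 mm tall: aluminium body 34 mm across (48 to 78 mm above the origin) on a steel nipple 20 mm across and 48 mm long, with a locking groove near its flat, chamfered tip. Origin: centre of the tip (its foot); z up the axis. It starts nipple down in a foam cup, tip on the cup's floor, its body just clear of the rim. May be absent.
- mouth_blue (a point): centre of the upward-facing mouth of the blue coupler (the one with the blue flange) on the dosing unit, fixed, 134 mm above the bench; z up the bore's axis. The bore is 22 mm wide, flared to 26 mm at the mouth, in a steel tube 34 mm across at the top. The three couplers stand 115 mm apart in a row, in an order that changes
- seat_blue (a point): point on the blue coupler's axis 48 mm below its mouth, where the tip of a seated capsule lies; z up. With the sleeve forward, locking pawls stop the tip 27.5 mm below the mouth: the capsule then stands by itself, leaning a few degrees at most, and cannot be pushed further. With the sleeve back 8 mm or more it drops 20.5 mm by its own weight until its body rests on the mouth
- flange_blue (a point): centre of the top face of the blue finger flange of that coupler's sleeve, a ring 36 mm inside, 68 mm outside and 6 mm thick round the steel tube; with the sleeve forward its top lies 5 mm below the mouth. It moves with the sleeve
- sleeve_blue (a joint): travel of that sleeve (m): 0 = sprung forward (up), 0.010 = fully back (down). Spring 5.6 N at 0, 9 N at 0.010; it returns when let go. If the capsule is only part way down, the pawls catch on it and the sleeve hangs at about 0.007; with the capsule seated it returns to 0 and locks it
- capsule_green: concentrate capsule with a green band and green top, about 140 g, 78 mm tall: aluminium body 34 mm across (48 to 78 mm above the origin) on a steel nipple 20 mm across and 48 mm long, with a locking groove near its flat, chamfered tip. Origin: centre of the tip (its foot); z up the axis. It starts nipple down in a foam cup, tip on the cup's floor, its body just clear of the rim. May be absent.
- mouth_green (a point): centre of the upward-facing mouth of the green coupler (the one with the green flange) on the dosing unit, fixed, 134 mm above the bench; z up the bore's axis. The bore is 22 mm wide, flared to 26 mm at the mouth, in a steel tube 34 mm across at the top. The three couplers stand 115 mm apart in a row, in an order that changes
- seat_green (a point): point on the green coupler's axis 48 mm below its mouth, where the tip of a seated capsule lies; z up. With the sleeve forward, locking pawls stop the tip 27.5 mm below the mouth: the capsule then stands by itself, leaning a few degrees at most, and cannot be pushed further. With the sleeve back 8 mm or more it drops 20.5 mm by its own weight until its body rests on the mouth
- flange_green (a point): centre of the top face of the green finger flange of that coupler's sleeve, a ring 36 mm inside, 68 mm outside and 6 mm thick round the steel tube; with the sleeve forward its top lies 5 mm below the mouth. It moves with the sleeve
- sleeve_green (a joint): travel of that sleeve (m): 0 = sprung forward (up), 0.010 = fully back (down). Spring 5.6 N at 0, 9 N at 0.010; it returns when let go. If the capsule is only part way down, the pawls catch on it and the sleeve hangs at about 0.007; with the capsule seated it returns to 0 and locks it
- capsule_yellow: concentrate capsule with a yellow band and yellow top, about 140 g, 78 mm tall: aluminium body 34 mm across (48 to 78 mm above the origin) on a steel nipple 20 mm across and 48 mm long, with a locking groove near its flat, chamfered tip. Origin: centre of the tip (its foot); z up the axis. It starts nipple down in a foam cup, tip on the cup's floor, its body just clear of the rim. May be absent.
- mouth_yellow (a point): centre of the upward-facing mouth of the yellow coupler (the one with the yellow flange) on the dosing unit, fixed, 134 mm above the bench; z up the bore's axis. The bore is 22 mm wide, flared to 26 mm at the mouth, in a steel tube 34 mm across at the top. The three couplers stand 115 mm apart in a row, in an order that changes
- seat_yellow (a point): point on the yellow coupler's axis 48 mm below its mouth, where the tip of a seated capsule lies; z up. With the sleeve forward, locking pawls stop the tip 27.5 mm below the mouth: the capsule then stands by itself, leaning a few degrees at most, and cannot be pushed further. With the sleeve back 8 mm or more it drops 20.5 mm by its own weight until its body rests on the mouth
- flange_yellow (a point): centre of the top face of the yellow finger flange of that coupler's sleeve, a ring 36 mm inside, 68 mm outside and 6 mm thick round the steel tube; with the sleeve forward its top lies 5 mm below the mouth. It moves with the sleeve
- sleeve_yellow (a joint): travel of that sleeve (m): 0 = sprung forward (up), 0.010 = fully back (down). Spring 5.6 N at 0, 9 N at 0.010; it returns when let go. If the capsule is only part way down, the pawls catch on it and the sleeve hangs at about 0.007; with the capsule seated it returns to 0 and locks it
- cup_a: dark grey soft-foam shipping cup, 40 g, tapered and open at the top: 50 mm tall, 48 mm across at the foot and 64 mm at the rim, wall 3 mm, floor 4 mm thick with small ribs inside. Origin: centre of the underside; z up. Two such cups nest loosely with 24 to 28 mm between their origins; a hard push (20 to 40 N) sinks them below 20 mm, where they wedge. It holds one capsule at the start, or none
- cup_b: dark grey soft-foam shipping cup, 40 g, tapered and open at the top: 50 mm tall, 48 mm across at the foot and 64 mm at the rim, wall 3 mm, floor 4 mm thick with small ribs inside. Origin: centre of the underside; z up. Two such cups nest loosely with 24 to 28 mm between their origins; a hard push (20 to 40 N) sinks them below 20 mm, where they wedge. It holds one capsule at the start, or none
- cup_c: dark grey soft-foam shipping cup, 40 g, tapered and open at the top: 50 mm tall, 48 mm across at the foot and 64 mm at the rim, wall 3 mm, floor 4 mm thick with small ribs inside. Origin: centre of the underside; z up. Two such cups nest loosely with 24 to 28 mm between their origins; a hard push (20 to 40 N) sinks them below 20 mm, where they wedge. It holds one capsule at the start, or none
- jar: white ceramic jar with bamboo lid, 90 mm across, 130 mm tall; bystander. Origin: centre of the underside
- scoop: grey plastic scoop, about 150 mm long along its x axis, 28 mm high; bystander. Origin: on the bench under the scoop's back wall
- tray: small aluminium tray, 130 x 200 mm, 18 mm high; bystander. Origin: centre of the underside
- plug_a: grey-green silicone drain plug, 42 mm across, 20 mm high; bystander. Origin: centre of the underside
- plug_b: grey-green silicone drain plug, 42 mm across, 20 mm high; bystander. Origin: centre of the underside
- caddy: white plastic caddy with hinged flap, 120 x 150 mm, about 135 mm high with its knob; bystander. Origin: centre of the underside
Not all that is in view belongs to the job. Leave any orange look-alike of the capsule_yellow alone.

How it is judged:
On the way:
1. every capsule that is present is seated and locked in the coupler of its colour (horizontal distance between capsule_blue and seat_blue below 0.004 m and z of capsule_blue in the frame of seat_blue between -0.004 and 0.004 m and angle between each of capsule_blue, capsule_green, capsule_yellow's own z axis and vertical below 0.1 rad and value of joint each of sleeve_blue, sleeve_green, sleeve_yellow below 0.002 m and horizontal distance between capsule_green and seat_green below 0.004 m and z of capsule_green in the frame of seat_green between -0.004 and 0.004 m and horizontal distance between capsule_yellow and seat_yellow below 0.004 m and z of capsule_yellow in the frame of seat_yellow between -0.004 and 0.004 m), for 0.2 s.
At the end, for the whole second after the job is handed in: Each capsule present is down in its colour's coupler (tip within 4 mm of the seat point, tilt under 0.1 rad), sleeve within 2 mm of home; the cups form one stack on the bench, each nested in the one below (axes within 8 mm, origins 20 to 36 mm apart), tilt under 0.15 rad; all at rest (all of step 1 and ((height (world z) of cup_a below 0.005 m and horizontal distance between cup_b and cup_a below 0.008 m and z of cup_b in the frame of cup_a between 0.02 and 0.036 m and horizontal distance between cup_c and cup_b below 0.008 m and z of cup_c in the frame of cup_b between 0.02 and 0.036 m) or (height (world z) of cup_a below 0.005 m and horizontal distance between cup_c and cup_a below 0.008 m and z of cup_c in the frame of cup_a between 0.02 and 0.036 m and horizontal distance between cup_b and cup_c below 0.008 m and z of cup_b in the frame of cup_c between 0.02 and 0.036 m) or (height (world z) of cup_b below 0.005 m and horizontal distance between cup_a and cup_b below 0.008 m and z of cup_a in the frame of cup_b between 0.02 and 0.036 m and horizontal distance between cup_c and cup_a below 0.008 m and z of cup_c in the frame of cup_a between 0.02 and 0.036 m) or (height (world z) of cup_b below 0.005 m and horizontal distance between cup_c and cup_b below 0.008 m and z of cup_c in the frame of cup_b between 0.02 and 0.036 m and horizontal distance between cup_a and cup_c below 0.008 m and z of cup_a in the frame of cup_c between 0.02 and 0.036 m) or (height (world z) of cup_c below 0.005 m and horizontal distance between cup_a and cup_c below 0.008 m and z of cup_a in the frame of cup_c between 0.02 and 0.036 m and horizontal distance between cup_b and cup_a below 0.008 m and z of cup_b in the frame of cup_a between 0.02 and 0.036 m) or (height (world z) of cup_c below 0.005 m and horizontal distance between cup_b and cup_c below 0.008 m and z of cup_b in the frame of cup_c between 0.02 and 0.036 m and horizontal distance between cup_a and cup_b below 0.008 m and z of cup_a in the frame of cup_b between 0.02 and 0.036 m)) and angle between each of cup_a, cup_b, cup_c's own z axis and vertical below 0.15 rad and linear speed of each of cup_a, cup_b, cup_c, capsule_blue, capsule_green, capsule_yellow below 0.03 m/s); the robot touches nothing.
It fails at once if the jar, scoop, tray, a drain plug or the caddy is moved more than 4 cm (distance of any of jar, scoop, tray, plug_a, plug_b, caddy from where it was at the start of the episode above 0.04 m).
It fails at once if a cup is pushed tight into another (nested with less than 20 mm between their origins) ((horizontal distance between cup_a and cup_b below 0.01 m and z of cup_a in the frame of cup_b between 0.008 and 0.02 m and angle between each of cup_a, cup_b's own z axis and vertical below 0.15 rad) or (horizontal distance between cup_a and cup_c below 0.01 m and z of cup_a in the frame of cup_c between 0.008 and 0.02 m and angle between each of cup_a, cup_c's own z axis and vertical below 0.15 rad) or (horizontal distance between cup_b and cup_a below 0.01 m and z of cup_b in the frame of cup_a between 0.008 and 0.02 m and angle between each of cup_b, cup_a's own z axis and vertical below 0.15 rad) or (horizontal distance between cup_b and cup_c below 0.01 m and z of cup_b in the frame of cup_c between 0.008 and 0.02 m and angle between each of cup_b, cup_c's own z axis and vertical below 0.15 rad) or (horizontal distance between cup_c and cup_a below 0.01 m and z of cup_c in the frame of cup_a between 0.008 and 0.02 m and angle between each of cup_c, cup_a's own z axis and vertical below 0.15 rad) or (horizontal distance between cup_c and cup_b below 0.01 m and z of cup_c in the frame of cup_b between 0.008 and 0.02 m and angle between each of cup_c, cup_b's own z axis and vertical below 0.15 rad)).
Of capsule_blue, capsule_green, capsule_yellow only 2 to 3 are there at a start; the rules pass over those that are not, and their reading is None.
At some moment in a run one of cup_a, cup_b, cup_c may be knocked a few centimetres aside while the robot is not near it.
It also fails if it takes over 200 s, if anything falls off the work surface, if the arm or the gripper's body presses on something with over 40 N, if the wrist force passes 120 N, or if a joint passes its speed limit or range.

## Robot

A 7-joint arm with a two-finger parallel gripper is mounted at the origin on the work surface. World frame = base frame: x ahead of the robot, y to its left, z up, the work surface at z = 0. Lengths are in m, angles in rad, forces in N, time in s.
With the tool pointing down it reaches from about 0.425 to 1.025 m from the base axis. Payload 3.6 kg.
Tool frame: the origin (TCP) lies on the centre line of the jaws, within the pads' length; the fingertips stand 22 mm ahead of it and the grasp point (between the pads) lies 3 mm ahead of it; z points along the fingers, y is the line along which they close (so a half turn about z gives the same grasp; the last joint's range is limited). The gripper opens to 85 mm and grips with 20 to 120 N. Pads are 22 mm wide; open, the fingers measure 114 mm over their backs; the gripper's body (76 mm by 85 mm) begins 54 mm behind the grasp point. The pads swing forward as they close: fully open they stand 13 mm farther back than shut.
Start: joints at [1.103, 0.591, 0.048, 1.609, -0.033, 0.943, -0.034], TCP at [0.265, -0.675, 0.253] pointing down, gripper open.
Joint ranges: [-2.69, 2.69], [-0.47, 2.24], [-1.27, 1.36], [0.19, 2.51], [-1.53, 4.68], [0.08, 2.07], [-3.09, 3.09]. Speed limits (rad/s): [2.57, 2.57, 3.14, 3.14, 3.14, 3.14, 3.14].

## Interface

Orientations are given as a unit quaternion [x, y, z, w].
In Python, from station import state, imaging, job gives the robot as it stands.
- The arm moves only by the shell command python3 -m handwheel 'ROWS' [FORCE]. ROWS is JSON, a list of rows, each an object with "turn": the turn, a rotation vector about the tool's x, y, z in degrees, a list of three; "xyz": the shift along the tool's x, y, z in units of 25 mm (1.0 is 25 mm), a list of three; "jaw": the finger opening in mm, from 0 to 85.4. A call has exactly 5 rows; each row shifts and turns the commanded pose from where the row before left it, along the tool's axes as they then stand; what a row does not reach is not made up. A row lasts 1/8 s, in which the tool goes at most 62.5 mm and 10.7 degrees, less where a joint would pass 70% of its speed; a pose out of reach is approached as far as the arm can. A call is refused whole if a number of a shift passes 1 or a number of a turn 10.7, either way. A call with a gripper value outside its range is refused whole. The fingers move at their own pace and stop on an object; FORCE is the grip in N (left out, the last holds). Time passes only in rows, so rows that do not move let the fingers close, or fill a call up. It gives the time, the measured TCP pose, the force, the opening and the grip force at its end, in the units of the state.
- state(): the state, without advancing time (a new reading comes with each control period).
- imaging.camera(name): name is "side" or "top"; returns (picture, depth): 400x640x3 uint8, red, green, blue; 400x640 float32, m along the optical axis (not along the pixel's ray), 0 where there is no reading.
- imaging.camera_info(name): a dict with "fx", "fy", "cx", "cy" (pixels), "k1" (the pictures are not rectified: a ray, as slopes to the right and down, at radius r is drawn at 1 + k1 r^2 times it, then the intrinsics apply), "R" (3x3) and "t" (3): a world point X has camera coordinates R X + t. Camera axes: x right, y down, z forward; pixel columns grow to the right and rows downward; lengths in m; the calibration is good to about 2 mm. A picture is of the moment at which its call begins. camera_info takes no time and is no camera call.
- job.job_done(): hands the job in; it is judged then, once.
The state is a dict: "time": time; "q": joint angles; "dq": joint speeds; "joint_efforts": joint torques, N m; "tcp_pos": TCP position; "eef_rot": TCP orientation; "force": force on the tool from outside, world axes, zero at the start; "ft_torque": the same for the moment, N m; "width": opening from 0.0 (shut) to 1.0 (fully open); "gripper_force": force on a finger pad.
Only numpy, scipy, OpenCV 4.12 (cv2) and the standard library are available. Lean on these libraries where they do the work, as an engineer would, in place of code of your own. Each camera call takes 0.05 s, during which the arm holds its last target. There are 200 camera calls.

## Working session

There is one attempt and no reset: what is moved stays moved. The work goes in short steps, Python scripts to look and compute and a shell command to move; the robot and the scene stay as the last step left them, time stands still between calls to the robot, and variables do not carry over. Pictures are saved under pics/ and viewed, at most 14 in all, crops included, and the job is handed in when it is done.

```bash
ls; mkdir -p pics; cat > look.py <<'E'
import sys,cv2,numpy as np
from station import state,imaging
def grab(n,tag):
    p,d=imaging.camera(n); np.savez(f'pics/{tag}_{n}.npz',p=p,d=d); cv2.imwrite(f'pics/{tag}_{n}.png',p[...,::-1]); return p,d
if __name__=='__main__':
    for n in ('top','side'): grab(n,sys.argv[1])
E
python3 look.py a; python3 -c "
from station import state,imaging
print(state())
for n in('top','side'):print(imaging.camera_info(n))"
```

```text
pics
{'time': 0.1, 'q': array([ 1.10350543,  0.59202824,  0.04829317,  1.60973129, -0.03331095,
        0.94273163, -0.03369698]), 'dq': array([-0.00019943, -0.00191125,  0.00075561, -0.00268316,  0.00070684,
        0.00081813, -0.0006599 ]), 'joint_efforts': array([ 4.58048657e-03, -5.49997795e+01,  1.55331653e+00, -1.98823661e+01,
        9.73982213e-03,  3.83997161e-03,  9.06759169e-06]), 'tcp_pos': array([ 0.26448365, -0.67425103,  0.25224035]), 'eef_rot': array([ 9.82577376e-01,  1.85851025e-01, -2.44330316e-04, -1.01800095e-03]), 'force': array([-0.61072187, -0.28446096, -0.12896022]), 'ft_torque': array([ 0.01487704, -0.01386091, -0.02618474]), 'gripper_force': 0.0, 'width': 1.0029726771077407}
{'fx': 428.73772916509546, 'fy': 428.73772916509546, 'cx': 321.40434951858265, 'cy': 198.16305207429946, 'k1': -0.10152372041412668, 'R': array([[-0.02848565, -0.99957183,  0.00668776],
       [-0.99689102,  0.02791628, -0.07368159],
       [ 0.07346334, -0.00876583, -0.99725939]]), 't': array([0.11143714, 0.56018484, 1.43214582])}
{'fx': 455.0609321382112, 'fy': 455.0609321382112, 'cx': 325.83512833465767, 'cy': 195.3231271410001, 'k1': -0.017074030309085195, 'R': array([[ 0.99017739, -0.13980077,  0.0021177 ],
       [-0.07596922, -0.55066483, -0.83126225],
       [ 0.11737725,  0.8229362 , -0.55587642]]), 't': array([-0.57000591,  0.20740556,  1.13758087])}
```

View pics/a_top.png

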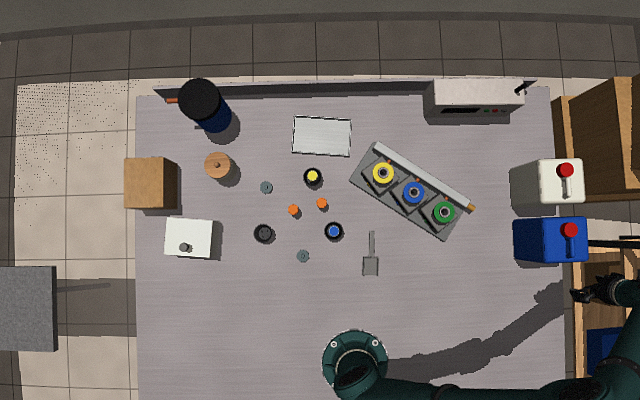

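View pics/a_side.png

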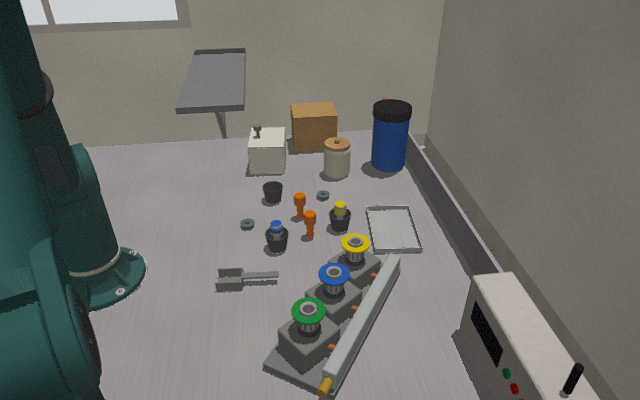

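The top view shows the blue capsule's cup at (334,231), the yellow one at (312,177) and an empty cup at (264,233). The orange decoys are at (293,211) and (321,203). The couplers are yellow (383,173), blue (413,192) and green (444,212), and no green capsule is in view. The side view agrees.

```bash
cat > meas.py <<'E'
import sys,cv2,numpy as np
from station import state,imaging
from scipy.spatial.transform import Rotation as Ro
from look import grab
I={n:imaging.camera_info(n) for n in('top','side')}
def ray(n,u,v):
    c=I[n]; K=np.array([[c['fx'],0,c['cx']],[0,c['fy'],c['cy']],[0,0,1]])
    s=cv2.undistortPoints(np.array([[[u,v]]],float),K,np.array([c['k1'],0,0,0.]))[0,0]
    return -c['R'].T@c['t'], c['R'].T@np.array([s[0],s[1],1])
def onz(n,uv,z):
    o,d=ray(n,*uv); return (o+d*(z-o[2])/d[2])[:2]
def pix(n,X):
    c=I[n]; p=c['R']@np.asarray(X)+c['t']; a=p[:2]/p[2]; a=a*(1+c['k1']*(a@a)); return np.array([c['fx']*a[0]+c['cx'],c['fy']*a[1]+c['cy']])
def tri(a,b):
    (o1,d1),(o2,d2)=ray('top',*a),ray('side',*b)
    s=np.linalg.lstsq(np.c_[d1,-d2],o2-o1,rcond=None)[0]
    p,q=o1+d1*s[0],o2+d2*s[1]; return (p+q)/2,np.linalg.norm(p-q)
HSV={'blue':((100,120,60),(125,255,255)),'green':((45,100,50),(85,255,255)),'yellow':((24,120,90),(34,255,255))}
def blobs(p,col,amin=15):
    m=cv2.inRange(cv2.cvtColor(p,cv2.COLOR_RGB2HSV),*HSV[col]) if col!='dark' else cv2.inRange(cv2.cvtColor(p,cv2.COLOR_RGB2HSV),(0,0,0),(180,90,70))
    cs,_=cv2.findContours(m,cv2.RETR_EXTERNAL,cv2.CHAIN_APPROX_NONE)
    return [c for c in cs if cv2.contourArea(c)>amin]
def ctr(c): return np.array(cv2.fitEllipse(c)[0]) if len(c)>=5 else c.mean((0,1))
def go(x,y,z):
    s=state(); R=Ro.from_quat(s['eef_rot']); d=R.inv().apply(np.array([x,y,z])-s['tcp_pos'])/0.025
    X=R.as_matrix()[:,0]; print('tcp',s['tcp_pos'].round(4),'toolx yaw',np.degrees(np.arctan2(X[1],X[0])).round(2),'z tilt',R.as_matrix()[:,2].round(4),'t',round(s['time'],2),'w',round(s['width'],3),'F',s['force'].round(1)); print('units',d.round(2))
E
python3 - <<'E'
from meas import *
for n in('top','side'):
    p=np.load(f'pics/a_{n}.npz')['p']
    for col in('blue','green','yellow','dark'):
        for c in blobs(p,col):
            u=ctr(c); b=cv2.boundingRect(c)
            if b[0]>480 or (n=='top' and (b[1]>280 or b[1]<100)) or (n=='side' and (b[0]<160 or b[1]<150)): continue
            print(n,col,u.round(1),b,cv2.contourArea(c),*[f'z{z}:{onz(n,u,z).round(4)}' for z in((0.05,) if col=='dark' else (0.082,0.129))])
d=np.load('pics/a_top.npz')['d']
E
```

```text
top blue [333.7 230.9] (330, 227, 9, 9) 50.5 z0.082:[0.4514 0.0594] z0.129:[0.4515 0.0611]
top blue [413.2 192.1] (403, 182, 21, 21) 323.5 z0.082:[ 0.57   -0.2042] z0.129:[ 0.5661 -0.1936]
top green [443.7 211.9] (434, 202, 21, 21) 318.5 z0.082:[ 0.5025 -0.3024] z0.129:[ 0.5009 -0.2885]
top yellow [312.  175.4] (308, 171, 9, 9) 49.0 z0.082:[0.6337 0.1246] z0.129:[0.6277 0.1241]
top yellow [382.8 172.3] (373, 162, 21, 21) 319.0 z0.082:[ 0.6377 -0.1069] z0.129:[ 0.6316 -0.0996]
top dark [477.3 338.5] (383, 280, 189, 106) 4716.5 z0.05:[ 0.0778 -0.41  ]
top dark [ 58.7 307.1] (52, 266, 17, 86) 360.0 z0.05:[0.2138 1.0018]
top dark [264.3 234. ] (254, 224, 22, 20) 290.0 z0.05:[0.4475 0.2878]
top dark [334.2 231.5] (325, 222, 20, 20) 253.0 z0.05:[0.4494 0.0569]
top dark [210.1 259.1] (177, 221, 43, 40) 47.0 z0.05:[0.3692 0.4697]
top dark [445.5 210.8] (431, 211, 16, 14) 35.0 z0.05:[ 0.5068 -0.3183]
top dark [444.2 211.4] (441, 209, 7, 6) 25.5 z0.05:[ 0.5049 -0.3135]
top dark [297.2 213.8] (292, 209, 10, 10) 31.5 z0.05:[0.5112 0.1775]
top dark [324.2 207.7] (319, 204, 10, 8) 25.5 z0.05:[0.52
[... 1487 characters left out ...]
] (325, 323, 49, 77) 55.5 z0.05:[ 0.5079 -0.4707]
side dark [304.6 332.4] (288, 321, 34, 23) 416.0 z0.05:[ 0.4917 -0.28  ]
side dark [487.2 335.7] (470, 300, 34, 68) 280.0 z0.05:[ 0.8618 -0.341 ]
side dark [344.  309.7] (325, 292, 37, 33) 318.0 z0.05:[ 0.5829 -0.2308]
side dark [329.7 293.3] (315, 284, 30, 20) 308.0 z0.05:[ 0.5591 -0.1785]
side dark [365.  276.5] (349, 262, 31, 27) 223.0 z0.05:[ 0.6496 -0.1366]
side dark [352.4 260.2] (338, 252, 27, 19) 202.5 z0.05:[ 0.631  -0.0763]
side dark [276.7 238.7] (266, 228, 22, 25) 284.5 z0.05:[0.4504 0.0329]
side dark [339.4 219.5] (330, 209, 21, 24) 261.5 z0.05:[0.6267 0.0932]
side dark [272.6 191.8] (263, 182, 19, 22) 312.5 z0.05:[0.4494 0.2587]
```

Top and side rays agree within 2 mm, and the coupler spacing comes out at 114.6 and 115 mm, as it should. I'll turn the jaws to line up with the coupler row and go to the blue capsule.

```bash
python3 -m handwheel '[{"turn":[0,0,10.5],"xyz":[0,0,0],"jaw":70},{"turn":[0,0,10.5],"xyz":[0,0,0],"jaw":70},{"turn":[0,0,10.5],"xyz":[0,0,0],"jaw":70},{"turn":[0,0,10.5],"xyz":[0,0,0],"jaw":70},{"turn":[0,0,10.5],"xyz":[0,0,0],"jaw":70}]' 40
python3 -m handwheel '[{"turn":[0,0,3.6],"xyz":[0,0,0],"jaw":70},{"turn":[0,0,0],"xyz":[0,-1,0],"jaw":70},{"turn":[0,0,0],"xyz":[0,-1,0],"jaw":70},{"turn":[0,0,0],"xyz":[0,-1,0],"jaw":70},{"turn":[0,0,0],"xyz":[0,-1,0],"jaw":70}]'
python3 -m handwheel '[{"turn":[0,0,0],"xyz":[0,-1,0],"jaw":70},{"turn":[0,0,0],"xyz":[0,-1,0],"jaw":70},{"turn":[0,0,0],"xyz":[0,-1,0],"jaw":70},{"turn":[0,0,0],"xyz":[0,-1,0],"jaw":70},{"turn":[0,0,0],"xyz":[0,-1,0],"jaw":70}]'
python3 -c "
from meas import *
go(0.451,0.059,0.16)"
```

```text
time: 0.72
tcp_pos: [0.2647, -0.6744, 0.2526]
eef_rot: [0.963, -0.271, -0.0, -0.001]
force: [-0.3, 0.4, -0.2]
width: 0.817
gripper_force: 0.0
time: 1.35
tcp_pos: [0.3234, -0.5905, 0.2534]
eef_rot: [0.955, -0.297, 0.0, -0.0]
force: [0.3, 0.8, 0.3]
width: 0.82
gripper_force: 0.0
time: 1.98
tcp_pos: [0.3939, -0.488, 0.2535]
eef_rot: [0.955, -0.298, 0.0, -0.0]
force: [0.1, -0.1, 1.3]
width: 0.821
gripper_force: 0.0
tcp [ 0.3939 -0.488   0.2535] toolx yaw -34.62 z tilt [ 4.e-04  1.e-04 -1.e+00] t 1.98 w 0.821 F [ 0.1 -0.1  1.3]
units [-10.55 -19.3    3.74]
```

```bash
python3 -m handwheel '[{"turn":[0,0,0],"xyz":[-0.53,-0.94,0],"jaw":70},{"turn":[0,0,0],"xyz":[-0.53,-0.94,0],"jaw":70},{"turn":[0,0,0],"xyz":[-0.53,-0.94,0],"jaw":70},{"turn":[0,0,0],"xyz":[-0.53,-0.94,0],"jaw":70},{"turn":[0,0,0],"xyz":[-0.53,-0.94,0],"jaw":70}]'
python3 -m handwheel '[{"turn":[0,0,0],"xyz":[-0.53,-0.94,0],"jaw":70},{"turn":[0,0,0],"xyz":[-0.53,-0.94,0],"jaw":70},{"turn":[0,0,0],"xyz":[-0.53,-0.94,0],"jaw":70},{"turn":[0,0,0],"xyz":[-0.53,-0.94,0],"jaw":70},{"turn":[0,0,0],"xyz":[-0.53,-0.94,0],"jaw":70}]' >/dev/null
python3 -m handwheel '[{"turn":[0,0,0],"xyz":[-0.53,-0.94,0],"jaw":70},{"turn":[0,0,0],"xyz":[-0.53,-0.94,0],"jaw":70},{"turn":[0,0,0],"xyz":[-0.53,-0.94,0],"jaw":70},{"turn":[0,0,0],"xyz":[-0.53,-0.94,0],"jaw":70},{"turn":[0,0,0],"xyz":[-0.53,-0.94,0],"jaw":70}]' >/dev/null
python3 -m handwheel '[{"turn":[0,0,0],"xyz":[-0.53,-0.94,0],"jaw":70},{"turn":[0,0,0],"xyz":[-0.53,-0.94,0],"jaw":70},{"turn":[0,0,0],"xyz":[-0.53,-0.94,0],"jaw":70},{"turn":[0,0,0],"xyz":[-0.53,-0.94,0],"jaw":70},{"turn":[0,0,0],"xyz":[0,0,0],"jaw":70}]'
python3 -c "
from meas import *
go(0.451,0.059,0.12)
for n in ('top','side'):
    p,d=grab(n,'b')
    for c in blobs(p,'blue'):
        u=ctr(c); print(n,u.round(1),onz(n,u,0.082).round(4))"
```

```text
time: 2.6
tcp_pos: [0.4055, -0.3536, 0.2535]
eef_rot: [0.955, -0.298, 0.0, -0.0]
force: [-0.5, -0.1, 0.1]
width: 0.822
gripper_force: 0.0
time: 4.47
tcp_pos: [0.4397, 0.0231, 0.2535]
eef_rot: [0.955, -0.295, 0.0, -0.001]
force: [0.5, 0.5, -0.8]
width: 0.82
gripper_force: 0.0
tcp [0.4397 0.0231 0.2535] toolx yaw -34.37 z tilt [ 8.e-04  8.e-04 -1.e+00] t 4.47 w 0.82 F [ 0.5  0.5 -0.8]
units [-0.44 -1.44  5.34]
top [612.2 356.7] [-0.01   -0.8782]
top [332.6 231.7] [0.4492 0.0629]
top [564.3 239.2] [ 0.3979 -0.7142]
top [413.2 192.1] [ 0.57   -0.2042]
side [333.8 273.8] [ 0.5726 -0.1505]
side [276.  229.7] [0.4502 0.0303]
side [275.5 222.7] [0.4506 0.0603]
side [389.2 143.8] [0.8608 0.4572]
```

```bash
python3 -m handwheel '[{"turn":[0,0,0],"xyz":[-0.2,-0.7,0],"jaw":70},{"turn":[0,0,0],"xyz":[-0.24,-0.74,0],"jaw":70},{"turn":[0,0,0],"xyz":[0,0,1],"jaw":70},{"turn":[0,0,0],"xyz":[0,0,1],"jaw":70},{"turn":[0,0,0],"xyz":[0,0,1],"jaw":70}]'
python3 -m handwheel '[{"turn":[0,0,0],"xyz":[0,0,1],"jaw":70},{"turn":[0,0,0],"xyz":[0,0,0.5],"jaw":70},{"turn":[0,0,0],"xyz":[0,0,0],"jaw":70},{"turn":[0,0,0],"xyz":[0,0,0],"jaw":70},{"turn":[0,0,0],"xyz":[0,0,0],"jaw":70}]' >/dev/null
python3 -c "
from meas import *
go(0.451,0.0595,0.078)
p,d=grab('side','c')
cv2.imwrite('pics/c_crop.png',cv2.resize(p[150:290,200:400,::-1],None,fx=4,fy=4))"
```

```text
time: 5.2
tcp_pos: [0.4519, 0.0568, 0.1777]
eef_rot: [0.954, -0.298, 0.0, -0.0]
force: [0.5, 0.3, -0.3]
width: 0.82
gripper_force: 0.0
tcp [0.4519 0.0565 0.1416] toolx yaw -34.68 z tilt [ 1.8e-03  4.0e-04 -1.0e+00] t 5.83 w 0.824 F [-0.2  0.5 -0.3]
units [-0.1  -0.08  2.54]
```

View pics/c_crop.png

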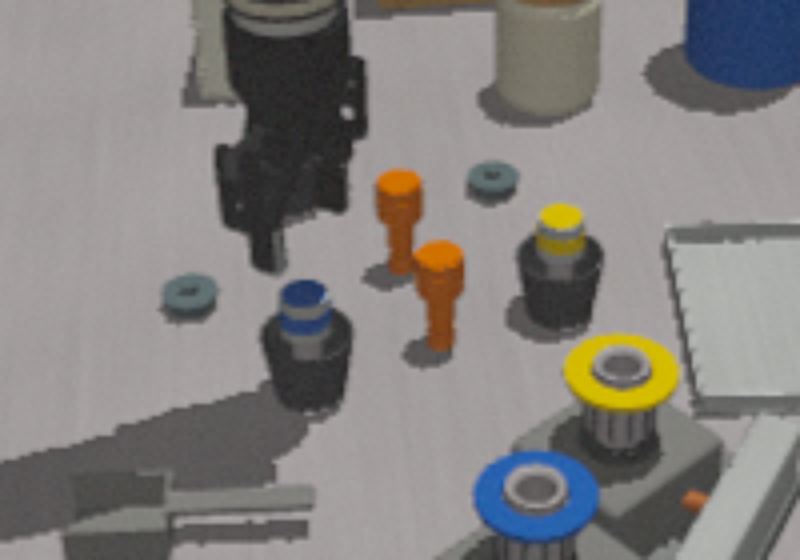

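The crop shows the open gripper just above and in line with the blue capsule (crop pixel (305,295)). The decoys at (398,185) and (440,255) are clear of the fingers, so I'll descend and grip.

```bash
python3 -m handwheel '[{"turn":[0,0,0],"xyz":[-0.1,-0.08,0.8],"jaw":70},{"turn":[0,0,0],"xyz":[0,0,0.8],"jaw":70},{"turn":[0,0,0],"xyz":[0,0,0.8],"jaw":70},{"turn":[0,0,0],"xyz":[0,0,0.15],"jaw":70},{"turn":[0,0,0],"xyz":[0,0,0],"jaw":70}]'
python3 -m handwheel '[{"turn":[0,0,0],"xyz":[0,0,0],"jaw":20},{"turn":[0,0,0],"xyz":[0,0,0],"jaw":20},{"turn":[0,0,0],"xyz":[0,0,0],"jaw":20},{"turn":[0,0,0],"xyz":[0,0,0],"jaw":20},{"turn":[0,0,0],"xyz":[0,0,0],"jaw":20}]' 40
python3 -m handwheel '[{"turn":[0,0,0],"xyz":[0,0,-0.5],"jaw":20},{"turn":[0,0,0],"xyz":[0,0,-1],"jaw":20},{"turn":[0,0,0],"xyz":[0,0,-1],"jaw":20},{"turn":[0,0,0],"xyz":[0,0,-1],"jaw":20},{"turn":[0,0,0],"xyz":[0,0,-1],"jaw":20}]'
python3 -m handwheel '[{"turn":[0,0,0],"xyz":[0,0,-1],"jaw":20},{"turn":[0,0,0],"xyz":[0,0,-1],"jaw":20},{"turn":[0,0,0],"xyz":[0,0,0],"jaw":20},{"turn":[0,0,0],"xyz":[0,0,0],"jaw":20},{"turn":[0,0,0],"xyz":[0,0,0],"jaw":20}]'
python3 -c "
from meas import *
go(0.566,-0.194,0.25)
p,d=grab('side','d')
cv2.imwrite('pics/d_crop.png',cv2.resize(p[100:250,200:400,::-1],None,fx=4,fy=4))
for c in blobs(p,'blue',8): print(ctr(c),cv2.boundingRect(c))"
```

```text
time: 6.5
tcp_pos: [0.4505, 0.0594, 0.0774]
eef_rot: [0.955, -0.298, 0.0, -0.0]
force: [0.5, -0.7, 0.4]
width: 0.817
gripper_force: 0.0
time: 7.12
tcp_pos: [0.4507, 0.0594, 0.0778]
eef_rot: [0.955, -0.298, 0.001, -0.0]
force: [-0.5, -0.7, 4.6]
width: 0.386
gripper_force: 39.2
time: 7.75
tcp_pos: [0.4498, 0.0594, 0.191]
eef_rot: [0.955, -0.298, -0.0, -0.0]
force: [0.2, 0.7, -1.2]
width: 0.38
gripper_force: 39.9
time: 8.38
tcp_pos: [0.4494, 0.0593, 0.2386]
eef_rot: [0.955, -0.298, -0.001, 0.001]
force: [-0.8, 0.3, -1.3]
width: 0.386
gripper_force: 39.9
tcp [0.4494 0.0593 0.2386] toolx yaw -34.68 z tilt [-2.3e-03 -6.0e-04 -1.0e+00] t 8.38 w 0.386 F [-0.8  0.3 -1.3]
units [ 9.6   5.68 -0.46]
[333.84545898 273.71612549] (319, 263, 31, 23)
[274.97497559 178.1879425 ] (272, 176, 7, 5)
[273.50024414 169.89590454] (271, 168, 6, 5)
[389.18188477 143.83750916] (371, 118, 38, 54)
```

View pics/d_crop.png

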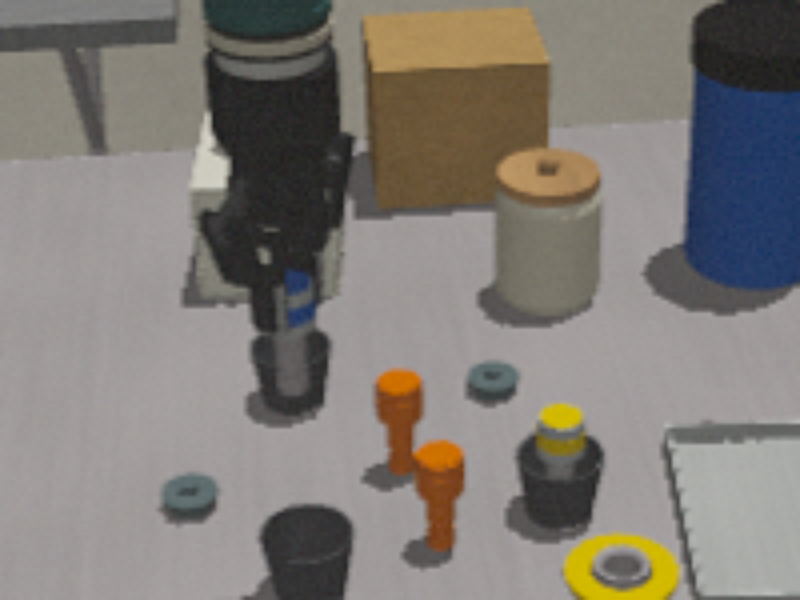

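The capsule hangs straight in the jaws (crop (295,330)) and its cup stayed put at (308,540). On to the blue coupler.

```bash
python3 -m handwheel '[{"turn":[0,0,0],"xyz":[0.5,0.3,0],"jaw":20},{"turn":[0,0,0],"xyz":[0.96,0.57,-0.1],"jaw":20},{"turn":[0,0,0],"xyz":[0.96,0.57,0],"jaw":20},{"turn":[0,0,0],"xyz":[0.96,0.57,0],"jaw":20},{"turn":[0,0,0],"xyz":[0.96,0.57,0],"jaw":20}]' >/dev/null
python3 -m handwheel '[{"turn":[0,0,0],"xyz":[0.96,0.57,0],"jaw":20},{"turn":[0,0,0],"xyz":[0.96,0.57,0],"jaw":20},{"turn":[0,0,0],"xyz":[0.96,0.57,0],"jaw":20},{"turn":[0,0,0],"xyz":[0.96,0.57,0],"jaw":20},{"turn":[0,0,0],"xyz":[0.96,0.57,0],"jaw":20}]' >/dev/null
python3 -m handwheel '[{"turn":[0,0,0],"xyz":[0.46,0.25,0],"jaw":20},{"turn":[0,0,0],"xyz":[0,0,0],"jaw":20},{"turn":[0,0,0],"xyz":[0,0,0],"jaw":20},{"turn":[0,0,0],"xyz":[0,0,0],"jaw":20},{"turn":[0,0,0],"xyz":[0,0,0],"jaw":20}]'
python3 -c "
from meas import *
go(0.566,-0.194,0.20)
p,d=grab('side','e')
cv2.imwrite('pics/e_crop.png',cv2.resize(p[190:310,270:430,::-1],None,fx=5,fy=5))
print(pix('side',[0.566,-0.194,0.134]),pix('side',state()['tcp_pos']-[0,0,.0735]))"
```

```text
time: 10.3
tcp_pos: [0.5668, -0.193, 0.2421]
eef_rot: [0.955, -0.297, -0.0, -0.0]
force: [0.4, 0.1, -1.9]
width: 0.388
gripper_force: 39.9
tcp [ 0.5668 -0.193   0.2421] toolx yaw -34.61 z tilt [-1.e-04  4.e-04 -1.e+00] t 10.3 w 0.388 F [ 0.4  0.1 -1.9]
units [-0.    0.05  1.68]
[334.20142632 270.28697708] [334.73220321 257.75710894]
```

View pics/e_crop.png

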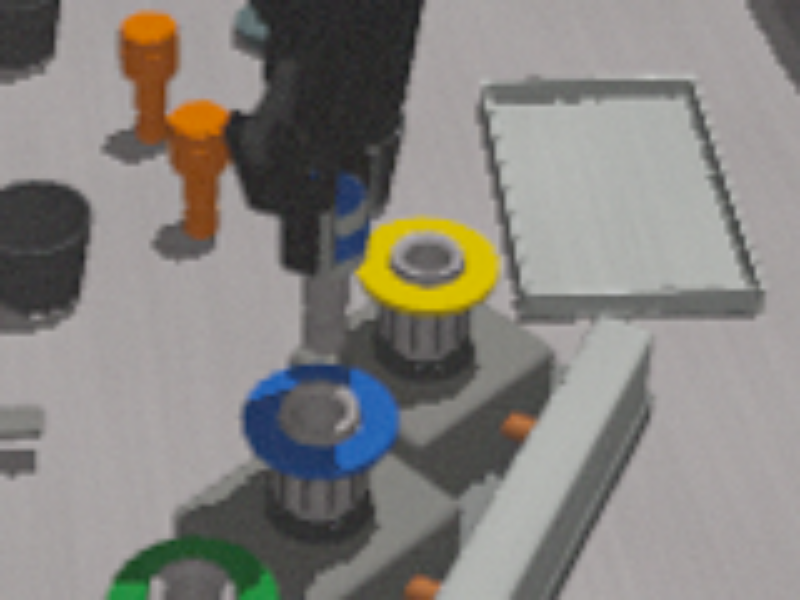

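The side crop shows the mouth at about (318,405), within 2 mm of where I expected it. The nipple tip, near (313,358), looks slightly left of the body. I'll check for a lean with the depth points.

```bash
cat >> meas.py <<'E'
def cloud(n,d):
    v,u=np.nonzero(d>0); c=I[n]; K=np.array([[c['fx'],0,c['cx']],[0,c['fy'],c['cy']],[0,0,1]])
    s=cv2.undistortPoints(np.c_[u,v].astype(float)[:,None],K,np.array([c['k1'],0,0,0.]))[:,0]
    P=np.c_[s,np.ones(len(s))]*d[v,u][:,None]; return (P-c['t'])@c['R']
def slices(d,xy,z0,z1,r=0.03,step=0.006,n='side'):
    P=cloud(n,d); P=P[np.hypot(*(P[:,:2]-xy).T)<r]
    for z in np.arange(z0,z1,step):
        Q=P[(P[:,2]>=z)&(P[:,2]<z+step)]
        if len(Q)>3: print('z%.3f n%d x %.4f..%.4f mid %.4f ymin %.4f'%(z+step/2,len(Q),Q[:,0].min(),Q[:,0].max(),(Q[:,0].min()+Q[:,0].max())/2,np.percentile(Q[:,1],8)))
E
python3 - <<'E'
from meas import *
d=np.load('pics/e_side.npz')['d'] if True else 0
t=state()['tcp_pos']; slices(d,t[:2],0.14,0.25)
print('coupler'); slices(d,[0.566,-0.194],0.10,0.14,0.045,0.005)
d=np.load('pics/a_side.npz')['d']
print('coupler start'); slices(d,[0.566,-0.194],0.10,0.14,0.05,0.005)
print('yel'); slices(d,[0.6315,-0.1],0.10,0.14,0.05,0.005)
E
```

```text
z0.173 n18 x 0.5562..0.5722 mid 0.5642 ymin -0.2030
z0.179 n34 x 0.5560..0.5756 mid 0.5658 ymin -0.2029
z0.185 n14 x 0.5561..0.5727 mid 0.5644 ymin -0.2020
z0.191 n16 x 0.5562..0.5753 mid 0.5657 ymin -0.2040
z0.197 n24 x 0.5560..0.5751 mid 0.5656 ymin -0.2032
z0.203 n22 x 0.5563..0.5746 mid 0.5654 ymin -0.2032
z0.209 n8 x 0.5596..0.5719 mid 0.5657 ymin -0.2034
z0.215 n6 x 0.5661..0.5770 mid 0.5716 ymin -0.2104
z0.221 n20 x 0.5481..0.5798 mid 0.5640 ymin -0.2155
z0.227 n38 x 0.5441..0.5870 mid 0.5656 ymin -0.2174
z0.233 n41 x 0.5443..0.5869 mid 0.5656 ymin -0.2182
z0.239 n32 x 0.5443..0.5868 mid 0.5656 ymin -0.2189
z0.245 n85 x 0.5443..0.5863 mid 0.5653 ymin -0.2170
z0.251 n35 x 0.5473..0.5863 mid 0.5668 ymin -0.2190
coupler
z0.103 n31 x 0.5432..0.5819 mid 0.5625 ymin -0.2167
z0.108 n25 x 0.5464..0.5761 mid 0.5613 ymin -0.2171
z0.113 n9 x 0.5492..0.5695 mid 0.5594 ymin -0.2172
z0.118 n18 x 0.5493..0.5783 mid 0.5638 ymin -0.1877
z0.123 n45 x 0.5339..0.5909 mid 0.5624 ymin -0.2263
z0.128 n411 x 0.5302..0.5957 mid 0.5629 ymin -0.2244
z0.133 n99 x 0.5352..0.5949 mid 0.5650 ymin -0.2115
coupler start
z0.103 n30 x 0.5430..0.5819 mid 0.5624 ymin -0.2169
z0.108 n25 x 0.5464..0.5763 mid 0.5614 ymin -0.2173
z0.113 n13 x 0.5481..0.5693 mid 0.5587 ymin -0.2161
z0.118 n16 x 0.5492..0.5782 mid 0.5637 ymin -0.1899
z0.123 n49 x 0.5352..0.5900 mid 0.5626 ymin -0.2262
z0.128 n404 x 0.5302..0.5958 mid 0.5630 ymin -0.2243
z0.133 n102 x 0.5339..0.5930 mid 0.5634 ymin -0.2161
yel
z0.103 n30 x 0.6084..0.6447 mid 0.6265 ymin -0.1220
z0.108 n25 x 0.6082..0.6472 mid 0.6277 ymin -0.1209
z0.113 n8 x 0.6176..0.6355 mid 0.6266 ymin -0.1226
z0.118 n15 x 0.6129..0.6453 mid 0.6291 ymin -0.0978
z0.123 n37 x 0.5959..0.6612 mid 0.6286 ymin -0.1340
z0.128 n309 x 0.5951..0.6613 mid 0.6282 ymin -0.1301
z0.133 n95 x 0.5969..0.6597 mid 0.6283 ymin -0.1231
```

The capsule is upright. Now I'll get the capsule-to-coupler offset within each camera's own frame.

```bash
python3 - <<'E'
from meas import *
for n in('side','top'):
    P=cloud(n,np.load(f'pics/a_{n}.npz')['d'])
    for name,xy in dict(blue=(0.566,-0.194),yellow=(0.631,-0.1),green=(0.5,-0.29)).items():
        Q=P[(np.hypot(*(P[:,:2]-xy).T)<0.045)&(P[:,2]>0.126)&(P[:,2]<0.131)][:,:2].astype(np.float32)
        m=P[(np.hypot(*(P[:,:2]-xy).T)<0.022)&(P[:,2]>0.131)&(P[:,2]<0.137)][:,:2].astype(np.float32)
        print(n,name,len(Q),cv2.minEnclosingCircle(Q),'mouth',len(m),cv2.minEnclosingCircle(m))
E
```

```text
side blue 409 ((0.563582718372345, -0.1958731710910797), 0.03455706685781479) mouth 68 ((0.562251091003418, -0.19434453547000885), 0.018320854753255844)
side yellow 325 ((0.6290345788002014, -0.10168448835611343), 0.03453349322080612) mouth 55 ((0.6280412077903748, -0.09993594884872437), 0.01710653491318226)
side green 545 ((0.4985465705394745, -0.2912321090698242), 0.03502557799220085) mouth 90 ((0.5010592937469482, -0.2916502356529236), 0.018686765804886818)
top blue 157 ((0.5658416152000427, -0.19385364651679993), 0.03320314735174179) mouth 51 ((0.5653001070022583, -0.1954539716243744), 0.020352832973003387)
top yellow 161 ((0.6304246783256531, -0.10048341006040573), 0.0341702476143837) mouth 52 ((0.6304813027381897, -0.10025477409362793), 0.021293029189109802)
top green 165 ((0.5007278323173523, -0.289654403924942), 0.033507246524095535) mouth 43 ((0.5018975734710693, -0.29042667150497437), 0.02148519642651081)
```

```bash
python3 -m handwheel '[{"turn":[0,0,0],"xyz":[-0.02,0.12,0.6],"jaw":20},{"turn":[0,0,0],"xyz":[0,0,0.6],"jaw":20},{"turn":[0,0,0],"xyz":[0,0,0.2],"jaw":20},{"turn":[0,0,0],"xyz":[0,0,0.2],"jaw":20},{"turn":[0,0,0],"xyz":[0,0,0],"jaw":20}]'
python3 -m handwheel '[{"turn":[0,0,0],"xyz":[0,0,0.2],"jaw":20},{"turn":[0,0,0],"xyz":[0,0,0.2],"jaw":20},{"turn":[0,0,0],"xyz":[0,0,0.2],"jaw":20},{"turn":[0,0,0],"xyz":[0,0,0],"jaw":20},{"turn":[0,0,0],"xyz":[0,0,0],"jaw":20}]'
python3 -c "
from meas import *
go(0.5647,-0.1952,0.182)"
```

```text
time: 10.98
tcp_pos: [0.5647, -0.1961, 0.2017]
eef_rot: [0.955, -0.298, -0.0, 0.0]
force: [0.4, 0.6, -1.3]
width: 0.383
gripper_force: 39.9
time: 11.6
tcp_pos: [0.5648, -0.1961, 0.187]
eef_rot: [0.955, -0.298, -0.0, 0.0]
force: [0.5, 0.9, -2.2]
width: 0.384
gripper_force: 39.9
tcp [ 0.5648 -0.1961  0.187 ] toolx yaw -34.68 z tilt [-1.e-04  0.e+00 -1.e+00] t 11.6 w 0.384 F [ 0.5  0.9 -2.2]
units [-0.02 -0.03  0.2 ]
```

```bash
python3 -m handwheel '[{"turn":[0,0,0],"xyz":[0,0,0.2],"jaw":20},{"turn":[0,0,0],"xyz":[0,0,0],"jaw":20},{"turn":[0,0,0],"xyz":[0,0,0],"jaw":20},{"turn":[0,0,0],"xyz":[0,0,0],"jaw":20},{"turn":[0,0,0],"xyz":[0,0,0],"jaw":20}]'
python3 -m handwheel '[{"turn":[0,0,0],"xyz":[0,0,0],"jaw":46},{"turn":[0,0,0],"xyz":[0,0,0],"jaw":46},{"turn":[0,0,0],"xyz":[0,0,0],"jaw":46},{"turn":[0,0,0],"xyz":[0,0,0],"jaw":46},{"turn":[0,0,0],"xyz":[0,0,0],"jaw":46}]'
python3 -c "
from meas import *
p,d=grab('side','f')
cv2.imwrite('pics/f_crop.png',cv2.resize(p[190:310,270:430,::-1],None,fx=5,fy=5))
"
```

```text
time: 12.22
tcp_pos: [0.5648, -0.1961, 0.1821]
eef_rot: [0.955, -0.298, 0.0, 0.0]
force: [-1.5, 1.2, -0.4]
width: 0.384
gripper_force: 39.9
time: 12.85
tcp_pos: [0.5648, -0.1961, 0.182]
eef_rot: [0.955, -0.298, 0.0, 0.0]
force: [0.2, 0.0, -0.0]
width: 0.538
gripper_force: 0.0
```

View pics/f_crop.png

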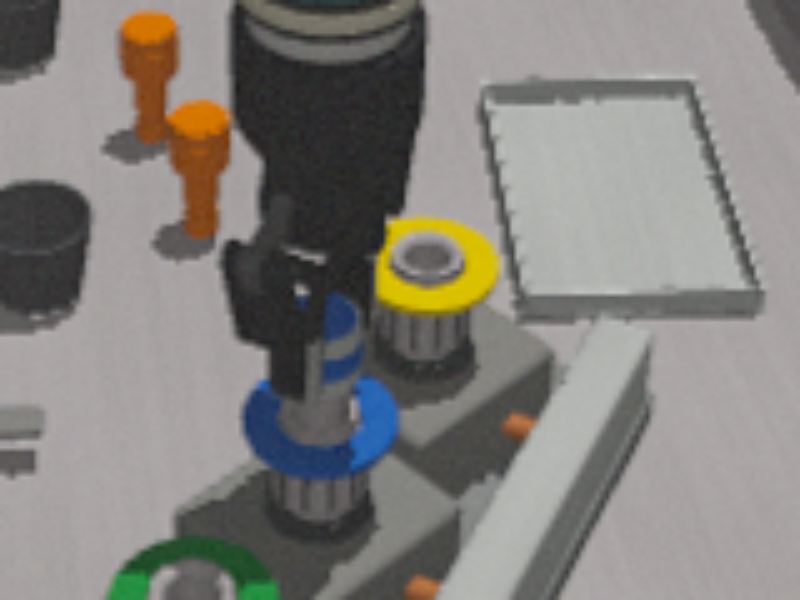

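The capsule stands in the bore, with the fingers open either side of it (crop (300,380)). Now I'll press the flange in small steps.

```bash
python3 -m handwheel '[{"turn":[0,0,0],"xyz":[0,0,0.4],"jaw":46},{"turn":[0,0,0],"xyz":[0,0,0.4],"jaw":46},{"turn":[0,0,0],"xyz":[0,0,0.4],"jaw":46},{"turn":[0,0,0],"xyz":[0,0,0],"jaw":46},{"turn":[0,0,0],"xyz":[0,0,0],"jaw":46}]'
python3 -m handwheel '[{"turn":[0,0,0],"xyz":[0,0,0.12],"jaw":46},{"turn":[0,0,0],"xyz":[0,0,0.12],"jaw":46},{"turn":[0,0,0],"xyz":[0,0,0],"jaw":46},{"turn":[0,0,0],"xyz":[0,0,0],"jaw":46},{"turn":[0,0,0],"xyz":[0,0,0],"jaw":46}]'
```

```text
time: 13.52
tcp_pos: [0.5648, -0.1962, 0.1519]
eef_rot: [0.955, -0.298, -0.0, 0.0]
force: [-0.7, -0.1, -0.2]
width: 0.54
gripper_force: 0.0
time: 14.15
tcp_pos: [0.5652, -0.1962, 0.1469]
eef_rot: [0.955, -0.298, 0.001, -0.0]
force: [-1.2, 0.3, 5.2]
width: 0.539
gripper_force: 2.6
```

```bash
python3 -m handwheel '[{"turn":[0,0,0],"xyz":[0,0,0.12],"jaw":46},{"turn":[0,0,0],"xyz":[0,0,0.12],"jaw":46},{"turn":[0,0,0],"xyz":[0,0,0.1],"jaw":46},{"turn":[0,0,0],"xyz":[0,0,0],"jaw":46},{"turn":[0,0,0],"xyz":[0,0,0],"jaw":46}]'
python3 -m handwheel '[{"turn":[0,0,0],"xyz":[0,0,0.06],"jaw":46},{"turn":[0,0,0],"xyz":[0,0,0],"jaw":46},{"turn":[0,0,0],"xyz":[0,0,0],"jaw":46},{"turn":[0,0,0],"xyz":[0,0,0],"jaw":46},{"turn":[0,0,0],"xyz":[0,0,0],"jaw":46}]'
python3 -m handwheel '[{"turn":[0,0,0],"xyz":[0,0,0.06],"jaw":46},{"turn":[0,0,0],"xyz":[0,0,0],"jaw":46},{"turn":[0,0,0],"xyz":[0,0,0],"jaw":46},{"turn":[0,0,0],"xyz":[0,0,0],"jaw":46},{"turn":[0,0,0],"xyz":[0,0,0],"jaw":46}]'
```

```text
time: 14.78
tcp_pos: [0.5652, -0.1963, 0.1388]
eef_rot: [0.955, -0.298, 0.001, -0.0]
force: [-1.4, 0.7, 8.7]
width: 0.535
gripper_force: 4.1
time: 15.4
tcp_pos: [0.5652, -0.1963, 0.1387]
eef_rot: [0.955, -0.298, 0.001, -0.0]
force: [-4.0, 2.1, 16.9]
width: 0.538
gripper_force: 8.6
time: 16.02
tcp_pos: [0.5653, -0.1963, 0.1386]
eef_rot: [0.955, -0.298, 0.001, -0.001]
force: [-5.9, 3.4, 27.0]
width: 0.539
gripper_force: 13.4
```

It has hit the hard stop, with about 9–10 mm of travel. I'll raise the tool and check that the capsule dropped and the flange came back.

```bash
python3 -m handwheel '[{"turn":[0,0,0],"xyz":[0,0,-0.3],"jaw":46},{"turn":[0,0,0],"xyz":[0,0,-0.3],"jaw":46},{"turn":[0,0,0],"xyz":[0,0,-0.8],"jaw":46},{"turn":[0,0,0],"xyz":[0,0,-1],"jaw":46},{"turn":[0,0,0],"xyz":[0,0,-1],"jaw":46}]'
python3 -m handwheel '[{"turn":[0,0,0],"xyz":[0,0,-1],"jaw":70},{"turn":[0,0,0],"xyz":[0,0,-0.5],"jaw":70},{"turn":[0,0,0],"xyz":[0,0,0],"jaw":70},{"turn":[0,0,0],"xyz":[0,0,0],"jaw":70},{"turn":[0,0,0],"xyz":[0,0,0],"jaw":70}]'
python3 -c "
from meas import *
p,d=grab('side','g')
cv2.imwrite('pics/g_crop.png',cv2.resize(p[190:310,270:430,::-1],None,fx=5,fy=5))
slices(d,[0.564,-0.195],0.11,0.2,0.045,0.004)
for c in blobs(p,'yellow'):
        u=ctr(c); print(u.round(1),onz('side',u,0.082).round(4))
go(0.633,0.1245,0.14)
"
```

```text
time: 16.65
tcp_pos: [0.5645, -0.196, 0.22]
eef_rot: [0.955, -0.298, -0.0, 0.0]
force: [0.4, 0.3, 0.0]
width: 0.536
gripper_force: 0.0
time: 17.27
tcp_pos: [0.5641, -0.1958, 0.2559]
eef_rot: [0.955, -0.298, -0.001, 0.0]
force: [-0.0, -0.6, -0.3]
width: 0.818
gripper_force: 0.0
z0.112 n5 x 0.5539..0.5708 mid 0.5623 ymin -0.2198
z0.120 n4 x 0.5494..0.5818 mid 0.5656 ymin -0.1970
z0.124 n48 x 0.5304..0.5928 mid 0.5616 ymin -0.2268
z0.128 n293 x 0.5302..0.5959 mid 0.5631 ymin -0.2255
z0.132 n42 x 0.5341..0.5945 mid 0.5643 ymin -0.2209
z0.136 n18 x 0.5475..0.5768 mid 0.5621 ymin -0.2118
z0.140 n20 x 0.5475..0.5765 mid 0.5620 ymin -0.2125
z0.144 n18 x 0.5474..0.5791 mid 0.5633 ymin -0.2121
z0.148 n24 x 0.5474..0.5787 mid 0.5630 ymin -0.2133
z0.152 n24 x 0.5472..0.5788 mid 0.5630 ymin -0.2124
z0.156 n24 x 0.5470..0.5787 mid 0.5628 ymin -0.2123
z0.160 n26 x 0.5475..0.5790 mid 0.5633 ymin -0.2118
z0.164 n133 x 0.5475..0.5793 mid 0.5634 ymin -0.2094
z0.168 n5 x 0.5546..0.5698 mid 0.5622 ymin -0.2066
[354.9 242.9] [ 0.6413 -0.0495]
tcp [ 0.5642 -0.1959  0.256 ] toolx yaw -34.68 z tilt [-1.9e-03  4.0e-04 -1.0e+00] t 17.32 w 0.82 F [ 0.8  0.5 -1.1]
units [ -5.02 -12.11   4.64]
```

View pics/g_crop.png

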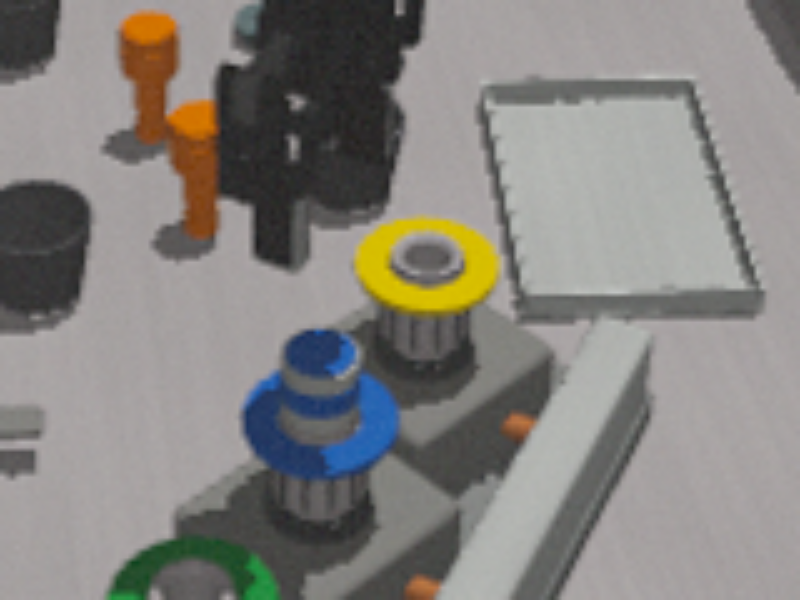

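Blue is home: its top is at z≈0.165 and the flange is back at 0.129 (crop (320,350) and (320,430)). On to the yellow capsule.

```bash
python3 -m handwheel '[{"turn":[0,0,0],"xyz":[-0.39,-0.93,0],"jaw":70},{"turn":[0,0,0],"xyz":[-0.39,-0.93,0],"jaw":70},{"turn":[0,0,0],"xyz":[-0.39,-0.93,0],"jaw":70},{"turn":[0,0,0],"xyz":[-0.39,-0.93,0],"jaw":70},{"turn":[0,0,0],"xyz":[-0.39,-0.93,0],"jaw":70}]' >/dev/null
python3 -m handwheel '[{"turn":[0,0,0],"xyz":[-0.39,-0.93,0],"jaw":70},{"turn":[0,0,0],"xyz":[-0.39,-0.93,0],"jaw":70},{"turn":[0,0,0],"xyz":[-0.39,-0.93,0],"jaw":70},{"turn":[0,0,0],"xyz":[-0.39,-0.93,0],"jaw":70},{"turn":[0,0,0],"xyz":[-0.39,-0.93,0],"jaw":70}]' >/dev/null
python3 -m handwheel '[{"turn":[0,0,0],"xyz":[-0.39,-0.93,0],"jaw":70},{"turn":[0,0,0],"xyz":[-0.39,-0.93,0],"jaw":70},{"turn":[0,0,0],"xyz":[-0.39,-0.93,0],"jaw":70},{"turn":[0,0,0],"xyz":[0,0,0.5],"jaw":70},{"turn":[0,0,0],"xyz":[0,0,0],"jaw":70}]' >/dev/null
python3 -c "
from meas import *
p,d=grab('side','h')
for c in blobs(p,'yellow'):
        u=ctr(c); print(u.round(1),onz('side',u,0.082).round(4))
go(0.6335,0.1245,0.14)
"
```

```text
[355.1 242.9] [ 0.6416 -0.0495]
[340.2 210.4] [0.6279 0.0914]
[339.9 203.6] [0.6326 0.1235]
tcp [0.6317 0.1228 0.2434] toolx yaw -34.78 z tilt [-0.0024 -0.0018 -1.    ] t 19.25 w 0.819 F [-0.3 -0.1  0.3]
units [ 0.02 -0.11  4.14]
```

```bash
python3 -m handwheel '[{"turn":[0,0,0],"xyz":[0.02,-0.08,1],"jaw":70},{"turn":[0,0,0],"xyz":[0,0,1],"jaw":70},{"turn":[0,0,0],"xyz":[0,0,1],"jaw":70},{"turn":[0,0,0],"xyz":[0,0,1],"jaw":70},{"turn":[0,0,0],"xyz":[0,0,0],"jaw":70}]'
python3 -m handwheel '[{"turn":[0,0,0],"xyz":[0,0,0.9],"jaw":70},{"turn":[0,0,0],"xyz":[0,0,0.9],"jaw":70},{"turn":[0,0,0],"xyz":[0,0,0.7],"jaw":70},{"turn":[0,0,0],"xyz":[0,0,0],"jaw":70},{"turn":[0,0,0],"xyz":[0,0,0],"jaw":70}]'
python3 -c "
from meas import *
go(0.6335,0.1245,0.078)
"
```

```text
time: 19.88
tcp_pos: [0.6325, 0.124, 0.1428]
eef_rot: [0.954, -0.299, -0.002, 0.002]
force: [-0.0, -0.0, 0.7]
width: 0.819
gripper_force: 0.0
time: 20.5
tcp_pos: [0.6348, 0.1258, 0.0829]
eef_rot: [0.954, -0.298, 0.001, -0.0]
force: [0.8, 0.7, 0.2]
width: 0.818
gripper_force: 0.0
tcp [0.6348 0.1258 0.0829] toolx yaw -34.7 z tilt [ 1.4e-03  2.0e-04 -1.0e+00] t 20.5 w 0.818 F [0.8 0.7 0.2]
units [-0.01  0.07  0.2 ]
```

```bash
python3 -m handwheel '[{"turn":[0,0,0],"xyz":[0,0.07,0.2],"jaw":70},{"turn":[0,0,0],"xyz":[0,0,0],"jaw":70},{"turn":[0,0,0],"xyz":[0,0,0],"jaw":20},{"turn":[0,0,0],"xyz":[0,0,0],"jaw":20},{"turn":[0,0,0],"xyz":[0,0,0],"jaw":20}]' 40
python3 -m handwheel '[{"turn":[0,0,0],"xyz":[0,0,0],"jaw":20},{"turn":[0,0,0],"xyz":[0,0,0],"jaw":20},{"turn":[0,0,0],"xyz":[0,0,0],"jaw":20},{"turn":[0,0,0],"xyz":[0,0,0],"jaw":20},{"turn":[0,0,0],"xyz":[0,0,0],"jaw":20}]'
python3 -m handwheel '[{"turn":[0,0,0],"xyz":[0,0,-0.5],"jaw":20},{"turn":[0,0,0],"xyz":[0,0,-1],"jaw":20},{"turn":[0,0,0],"xyz":[0,0,-1],"jaw":20},{"turn":[0,0,0],"xyz":[0,0,-1],"jaw":20},{"turn":[0,0,0],"xyz":[0,0,-1],"jaw":20}]'
python3 -m handwheel '[{"turn":[0,0,0],"xyz":[0,0,-1],"jaw":20},{"turn":[0,0,0],"xyz":[0,0,-1],"jaw":20},{"turn":[0,0,0],"xyz":[0,0,0],"jaw":20},{"turn":[0,0,0],"xyz":[0,0,0],"jaw":20},{"turn":[0,0,0],"xyz":[0,0,0],"jaw":20}]'
python3 -c "
from meas import *
p,d=grab('side','i')
t=state()['tcp_pos']; slices(d,t[:2],0.13,0.26)
go(0.6301,-0.101,0.245)
"
```

```text
time: 21.12
tcp_pos: [0.6332, 0.1245, 0.0774]
eef_rot: [0.955, -0.298, 0.0, -0.0]
force: [-0.1, 0.1, 2.9]
width: 0.384
gripper_force: 39.6
time: 21.75
tcp_pos: [0.6332, 0.1245, 0.0773]
eef_rot: [0.955, -0.298, 0.0, -0.0]
force: [-0.4, -0.5, 4.8]
width: 0.382
gripper_force: 39.7
time: 22.38
tcp_pos: [0.6326, 0.1245, 0.1903]
eef_rot: [0.955, -0.298, -0.0, 0.0]
force: [0.3, -0.1, 0.1]
width: 0.388
gripper_force: 39.8
time: 23.0
tcp_pos: [0.6321, 0.1244, 0.238]
eef_rot: [0.955, -0.298, -0.001, 0.001]
force: [-0.2, 0.1, -0.4]
width: 0.386
gripper_force: 39.9
z0.163 n4 x 0.6277..0.6357 mid 0.6317 ymin 0.1151
z0.169 n13 x 0.6220..0.6383 mid 0.6301 ymin 0.1148
z0.175 n17 x 0.6217..0.6394 mid 0.6305 ymin 0.1146
z0.181 n11 x 0.6243..0.6362 mid 0.6302 ymin 0.1123
z0.187 n10 x 0.6214..0.6376 mid 0.6295 ymin 0.1142
z0.193 n14 x 0.6215..0.6375 mid 0.6295 ymin 0.1129
z0.199 n15 x 0.6220..0.6380 mid 0.6300 ymin 0.1121
z0.205 n10 x 0.6216..0.6369 mid 0.6293 ymin 0.1134
z0.211 n4 x 0.6285..0.6444 mid 0.6364 ymin 0.1070
z0.217 n20 x 0.6100..0.6450 mid 0.6275 ymin 0.1043
z0.223 n21 x 0.6114..0.6543 mid 0.6328 ymin 0.1003
z0.229 n31 x 0.6095..0.6539 mid 0.6317 ymin 0.0985
z0.235 n22 x 0.6095..0.6534 mid 0.6315 ymin 0.1015
z0.241 n46 x 0.6094..0.6533 mid 0.6314 ymin 0.0988
z0.247 n28 x 0.6130..0.6528 mid 0.6329 ymin 0.0985
z0.253 n19 x 0.6200..0.6557 mid 0.6378 ymin 0.0985
z0.259 n15 x 0.6223..0.6557 mid 0.6390 ymin 0.0972
tcp [0.6322 0.1244 0.2381] toolx yaw -34.68 z tilt [-2.5e-03 -7.0e-04 -1.0e+00] t 23.05 w 0.383 F [-0.6 -0.1 -0.7]
units [ 5.06  7.46 -0.27]
```

```bash
python3 -m handwheel '[{"turn":[0,0,0],"xyz":[0.4,0.6,-0.2],"jaw":20},{"turn":[0,0,0],"xyz":[0.56,0.83,0],"jaw":20},{"turn":[0,0,0],"xyz":[0.56,0.83,0],"jaw":20},{"turn":[0,0,0],"xyz":[0.56,0.83,0],"jaw":20},{"turn":[0,0,0],"xyz":[0.56,0.83,0],"jaw":20}]' >/dev/null
python3 -m handwheel '[{"turn":[0,0,0],"xyz":[0.56,0.83,0],"jaw":20},{"turn":[0,0,0],"xyz":[0.56,0.83,0],"jaw":20},{"turn":[0,0,0],"xyz":[0.56,0.83,0],"jaw":20},{"turn":[0,0,0],"xyz":[0.56,0.83,0],"jaw":20},{"turn":[0,0,0],"xyz":[0.18,0.2,0],"jaw":20}]' >/dev/null
python3 -m handwheel '[{"turn":[0,0,0],"xyz":[0,0,0],"jaw":20},{"turn":[0,0,0],"xyz":[0,0,0],"jaw":20},{"turn":[0,0,0],"xyz":[0,0,0],"jaw":20},{"turn":[0,0,0],"xyz":[0,0,0],"jaw":20},{"turn":[0,0,0],"xyz":[0,0,0],"jaw":20}]'
python3 -c "
from meas import *
p,d=grab('side','j')
t=state()['tcp_pos']; slices(d,t[:2],0.16,0.21)
go(0.630,-0.1015,0.182)
"
```

```text
time: 24.92
tcp_pos: [0.6313, -0.1, 0.2445]
eef_rot: [0.955, -0.298, -0.0, -0.0]
force: [0.2, 0.2, -1.3]
width: 0.381
gripper_force: 39.9
z0.175 n17 x 0.6203..0.6385 mid 0.6294 ymin -0.1105
z0.181 n23 x 0.6201..0.6397 mid 0.6299 ymin -0.1106
z0.187 n20 x 0.6205..0.6375 mid 0.6290 ymin -0.1111
z0.193 n15 x 0.6202..0.6375 mid 0.6288 ymin -0.1098
z0.199 n17 x 0.6202..0.6373 mid 0.6287 ymin -0.1107
z0.205 n20 x 0.6201..0.6367 mid 0.6284 ymin -0.1111
z0.211 n14 x 0.6211..0.6393 mid 0.6302 ymin -0.1114
tcp [ 0.6313 -0.1002  0.2445] toolx yaw -34.66 z tilt [-0.  0. -1.] t 24.98 w 0.389 F [ 0.4  0.3 -1.2]
units [-0.01  0.07  2.5 ]
```

```bash
python3 -m handwheel '[{"turn":[0,0,0],"xyz":[-0.02,0.05,0.6],"jaw":20},{"turn":[0,0,0],"xyz":[0,0,0.6],"jaw":20},{"turn":[0,0,0],"xyz":[0,0,0.25],"jaw":20},{"turn":[0,0,0],"xyz":[0,0,0.25],"jaw":20},{"turn":[0,0,0],"xyz":[0,0,0],"jaw":20}]'
python3 -m handwheel '[{"turn":[0,0,0],"xyz":[0,0,0.2],"jaw":20},{"turn":[0,0,0],"xyz":[0,0,0.2],"jaw":20},{"turn":[0,0,0],"xyz":[0,0,0.2],"jaw":20},{"turn":[0,0,0],"xyz":[0,0,0],"jaw":20},{"turn":[0,0,0],"xyz":[0,0,0],"jaw":20}]'
python3 -c "
from meas import *
go(0.630,-0.1015,0.182)
"
```

```text
time: 25.6
tcp_pos: [0.63, -0.101, 0.2014]
eef_rot: [0.955, -0.298, -0.0, 0.0]
force: [0.1, -0.1, -0.9]
width: 0.381
gripper_force: 39.9
time: 26.22
tcp_pos: [0.6301, -0.101, 0.1869]
eef_rot: [0.955, -0.298, -0.0, -0.0]
force: [1.0, 1.1, -1.1]
width: 0.386
gripper_force: 39.9
tcp [ 0.6301 -0.101   0.1869] toolx yaw -34.68 z tilt [-3.e-04  2.e-04 -1.e+00] t 26.23 w 0.386 F [ 1.   1.1 -1.1]
units [0.01 0.02 0.2 ]
```

Inserting freely again. Next I'll release, then press the flange in the same steps as before.

```bash
python3 -m handwheel '[{"turn":[0,0,0],"xyz":[0,0,0.2],"jaw":20},{"turn":[0,0,0],"xyz":[0,0,0],"jaw":20},{"turn":[0,0,0],"xyz":[0,0,0],"jaw":20},{"turn":[0,0,0],"xyz":[0,0,0],"jaw":46},{"turn":[0,0,0],"xyz":[0,0,0],"jaw":46}]'
python3 -m handwheel '[{"turn":[0,0,0],"xyz":[0,0,0],"jaw":46},{"turn":[0,0,0],"xyz":[0,0,0],"jaw":46},{"turn":[0,0,0],"xyz":[0,0,0.4],"jaw":46},{"turn":[0,0,0],"xyz":[0,0,0.4],"jaw":46},{"turn":[0,0,0],"xyz":[0,0,0.3],"jaw":46}]'
python3 -c "
from meas import *
p,d=grab('side','k')
for c in blobs(p,'yellow',8): print(ctr(c).round(1),cv2.boundingRect(c))
print(pix('side',[.63,-.101,.1845]),pix('side',[.63,-.101,.164]))"
python3 -m handwheel '[{"turn":[0,0,0],"xyz":[0,0,0.2],"jaw":46},{"turn":[0,0,0],"xyz":[0,0,0.14],"jaw":46},{"turn":[0,0,0],"xyz":[0,0,0],"jaw":46},{"turn":[0,0,0],"xyz":[0,0,0],"jaw":46},{"turn":[0,0,0],"xyz":[0,0,0],"jaw":46}]'
```

```text
time: 26.85
tcp_pos: [0.6305, -0.1017, 0.1825]
eef_rot: [0.954, -0.298, 0.001, 0.0]
force: [-1.0, 0.3, -0.1]
width: 0.541
gripper_force: 0.0
time: 27.48
tcp_pos: [0.6296, -0.101, 0.1533]
eef_rot: [0.955, -0.298, -0.001, 0.0]
force: [0.2, 0.1, -0.1]
width: 0.536
gripper_force: 0.0
[355.3 243.2] (342, 236, 28, 17)
[359.5 231.7] (357, 229, 6, 6)
[356.13563837 222.73082544] [355.78265977 229.90364334]
time: 28.15
tcp_pos: [0.6302, -0.1012, 0.1466]
eef_rot: [0.955, -0.298, 0.0, -0.0]
force: [-2.1, 0.4, 5.3]
width: 0.534
gripper_force: 2.6
```

```bash
python3 -m handwheel '[{"turn":[0,0,0],"xyz":[0,0,0.12],"jaw":46},{"turn":[0,0,0],"xyz":[0,0,0.12],"jaw":46},{"turn":[0,0,0],"xyz":[0,0,0.1],"jaw":46},{"turn":[0,0,0],"xyz":[0,0,0],"jaw":46},{"turn":[0,0,0],"xyz":[0,0,0],"jaw":46}]'
python3 -m handwheel '[{"turn":[0,0,0],"xyz":[0,0,0.1],"jaw":46},{"turn":[0,0,0],"xyz":[0,0,0],"jaw":46},{"turn":[0,0,0],"xyz":[0,0,0],"jaw":46},{"turn":[0,0,0],"xyz":[0,0,0],"jaw":46},{"turn":[0,0,0],"xyz":[0,0,0],"jaw":46}]'
```

```text
time: 28.78
tcp_pos: [0.6303, -0.1012, 0.1388]
eef_rot: [0.955, -0.298, 0.0, -0.0]
force: [-2.8, 0.7, 10.0]
width: 0.539
gripper_force: 4.7
time: 29.4
tcp_pos: [0.6304, -0.1013, 0.1386]
eef_rot: [0.954, -0.298, 0.0, -0.001]
force: [-7.5, 1.6, 23.2]
width: 0.54
gripper_force: 11.7
```

```bash
python3 -m handwheel '[{"turn":[0,0,0],"xyz":[0,0,-0.3],"jaw":46},{"turn":[0,0,0],"xyz":[0,0,-0.3],"jaw":46},{"turn":[0,0,0],"xyz":[0,0,-0.8],"jaw":46},{"turn":[0,0,0],"xyz":[0,0,-1],"jaw":46},{"turn":[0,0,0],"xyz":[0,0,-1],"jaw":46}]' >/dev/null
python3 -m handwheel '[{"turn":[0,0,0],"xyz":[0,0,-1],"jaw":85},{"turn":[0,0,0],"xyz":[0,0,-0.5],"jaw":85},{"turn":[0,0,0],"xyz":[0,0,0],"jaw":85},{"turn":[0,0,0],"xyz":[0,0,0],"jaw":85},{"turn":[0,0,0],"xyz":[0,0,0],"jaw":85}]'
cat >> meas.py <<'E'
def cups(P,near,r=0.06):
    """rim centre: points of depth cloud near z=0.05"""
    Q=P[(np.hypot(*(P[:,:2]-near).T)<r)&(P[:,2]>0.040)&(P[:,2]<0.056)][:,:2].astype(np.float32)
    return len(Q),cv2.minEnclosingCircle(Q) if len(Q)>4 else None
def cupscan(tag,guess):
    for n in('top','side'):
        p,d=grab(n,tag); P=cloud(n,d)
        for g in guess:
            k,c=cups(P,g); Z=P[np.hypot(*(P[:,:2]-g).T)<0.04]
            print(n,g,k,np.round(c[0],4) if c else '',round(c[1],4) if c else '','zmax',Z[:,2].max().round(3))
        for c in blobs(p,'dark',100):
            u=ctr(c); b=cv2.boundingRect(c)
            if 15<b[2]<32 and 15<b[3]<32: print(n,'dark',u.round(1),b,onz(n,u,0.05 if n=='top' else 0.025).round(4))
E
python3 -c "
from meas import *
cupscan('l',[(0.451,0.058),(0.63,0.123),(0.448,0.286)])
d=np.load('pics/l_side.npz')['d']
slices(d,[0.629,-0.101],0.12,0.2,0.045,0.004)
p=np.load('pics/l_side.npz')['p']
cv2.imwrite('pics/l_crop.png',cv2.resize(p[150:310,220:430,::-1],None,fx=3.5,fy=3.5))
"
```

```text
time: 30.65
tcp_pos: [0.6295, -0.101, 0.2564]
eef_rot: [0.955, -0.298, -0.001, 0.0]
force: [-0.5, 0.3, -0.6]
width: 0.997
gripper_force: 0.0
top (0.451, 0.058) 80 [0.4511 0.0597] 0.0317 zmax 0.056
top (0.63, 0.123) 76 [0.6334 0.1244] 0.0317 zmax 0.058
top (0.448, 0.286) 78 [0.4493 0.2939] 0.0318 zmax 0.058
top dark [263.4 233.4] (254, 224, 21, 20) [0.4496 0.2908]
top dark [333.7 231.5] (325, 222, 19, 20) [0.4495 0.0583]
top dark [313.1 178.3] (304, 168, 20, 22) [0.6281 0.1216]
top dark [376.1 153.5] (368, 144, 16, 19) [ 0.7061 -0.092 ]
side (0.451, 0.058) 168 [0.4508 0.0588] 0.0337 zmax 0.053
side (0.63, 0.123) 128 [0.6311 0.1229] 0.0337 zmax 0.054
side (0.448, 0.286) 120 [0.4477 0.2907] 0.035 zmax 0.053
side dark [574.6 376.1] (566, 363, 18, 31) [ 1.0032 -0.4393]
side dark [332.2 292.4] (322, 283, 23, 21) [ 0.5692 -0.1526]
side dark [353.2 260.3] (340, 252, 25, 18) [ 0.639  -0.0498]
side dark [276.7 238.7] (266, 227, 22, 26) [0.4507 0.0641]
side dark [272.7 191.7] (263, 182, 19, 22) [0.4499 0.2975]
z0.122 n16 x 0.6108..0.6463 mid 0.6285 ymin -0.1331
z0.126 n123 x 0.5953..0.6615 mid 0.6284 ymin -0.1329
z0.130 n165 x 0.5978..0.6618 mid 0.6298 ymin -0.1304
z0.134 n15 x 0.6126..0.6414 mid 0.6270 ymin -0.1167
z0.138 n22 x 0.6129..0.6444 mid 0.6286 ymin -0.1173
z0.142 n15 x 0.6127..0.6443 mid 0.6285 ymin -0.1165
z0.146 n19 x 0.6123..0.6435 mid 0.6279 ymin -0.1171
z0.150 n19 x 0.6121..0.6434 mid 0.6278 ymin -0.1177
z0.154 n24 x 0.6120..0.6430 mid 0.6275 ymin -0.1180
z0.158 n19 x 0.6122..0.6433 mid 0.6277 ymin -0.1172
z0.162 n78 x 0.6123..0.6449 mid 0.6286 ymin -0.1152
z0.166 n46 x 0.6123..0.6437 mid 0.6280 ymin -0.1145
```

View pics/l_crop.png

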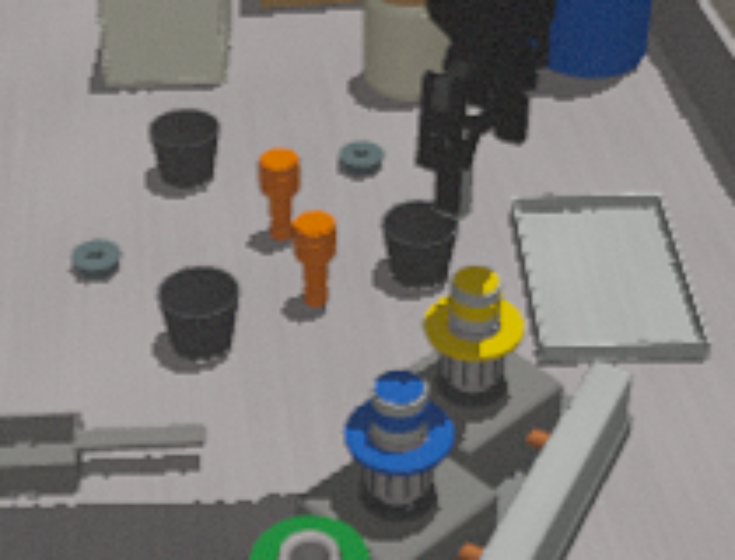

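Yellow is home too: its top is at z≈0.165 and its flange is back up. The cups are empty and all three are still upright, at crop (200,310), (185,145) and (418,245). I'll stack them on the far cup at (0.449,0.291), starting with the cup at (0.633,0.124).

```bash
python3 -m handwheel '[{"turn":[0,0,0],"xyz":[-0.62,-0.94,0],"jaw":85},{"turn":[0,0,0],"xyz":[-0.62,-0.94,0],"jaw":85},{"turn":[0,0,0],"xyz":[-0.62,-0.94,0],"jaw":85},{"turn":[0,0,0],"xyz":[-0.62,-0.94,0],"jaw":85},{"turn":[0,0,0],"xyz":[-0.62,-0.94,0],"jaw":85}]' 20 >/dev/null
python3 -m handwheel '[{"turn":[0,0,0],"xyz":[-0.62,-0.94,0],"jaw":85},{"turn":[0,0,0],"xyz":[-0.62,-0.94,0],"jaw":85},{"turn":[0,0,0],"xyz":[-0.62,-0.94,0],"jaw":85},{"turn":[0,0,0],"xyz":[0,0,1],"jaw":85},{"turn":[0,0,0],"xyz":[0,0,1],"jaw":85}]' >/dev/null
python3 -m handwheel '[{"turn":[0,0,0],"xyz":[0,0,1],"jaw":85},{"turn":[0,0,0],"xyz":[0,0,1],"jaw":85},{"turn":[0,0,0],"xyz":[0,0,0.8],"jaw":85},{"turn":[0,0,0],"xyz":[0,0,0],"jaw":85},{"turn":[0,0,0],"xyz":[0,0,0],"jaw":85}]' >/dev/null
python3 -c "
from meas import *
p,d=grab('side','m'); print(cups(cloud('side',d),(0.631,0.123)))
go(0.6333,0.1244,0.048)"
```

```text
(147, ((0.6308621764183044, 0.12402617931365967), 0.03353147208690643))
tcp [0.636  0.1241 0.1385] toolx yaw -34.69 z tilt [ 1.9e-03  4.0e-04 -1.0e+00] t 32.67 w 0.996 F [-0.1  1.1  0.7]
units [-0.1   0.06  3.62]
```

```bash
python3 -m handwheel '[{"turn":[0,0,0],"xyz":[-0.1,0.06,0.6],"jaw":85},{"turn":[0,0,0],"xyz":[0,0,1],"jaw":85},{"turn":[0,0,0],"xyz":[0,0,1],"jaw":85},{"turn":[0,0,0],"xyz":[0,0,0.8],"jaw":85},{"turn":[0,0,0],"xyz":[0,0,0],"jaw":85}]'
python3 -m handwheel '[{"turn":[0,0,0],"xyz":[0,0,0.2],"jaw":85},{"turn":[0,0,0],"xyz":[0,0,0],"jaw":85},{"turn":[0,0,0],"xyz":[0,0,0],"jaw":55},{"turn":[0,0,0],"xyz":[0,0,0],"jaw":55},{"turn":[0,0,0],"xyz":[0,0,0],"jaw":55}]' 20
python3 -m handwheel '[{"turn":[0,0,0],"xyz":[0,0,0],"jaw":55},{"turn":[0,0,0],"xyz":[0,0,0],"jaw":55},{"turn":[0,0,0],"xyz":[0,0,0],"jaw":55},{"turn":[0,0,0],"xyz":[0,0,-0.3],"jaw":55},{"turn":[0,0,0],"xyz":[0,0,-0.5],"jaw":55}]'
```

```text
time: 33.3
tcp_pos: [0.6308, 0.124, 0.0508]
eef_rot: [0.955, -0.298, -0.002, 0.001]
force: [0.4, -0.4, 0.4]
width: 0.993
gripper_force: 0.0
time: 33.92
tcp_pos: [0.6327, 0.1242, 0.0488]
eef_rot: [0.955, -0.298, 0.0, -0.0]
force: [-1.1, -0.0, 5.6]
width: 0.733
gripper_force: 20.8
time: 34.55
tcp_pos: [0.6319, 0.1241, 0.0679]
eef_rot: [0.955, -0.298, -0.0, 0.0]
force: [-0.1, 1.1, -0.2]
width: 0.729
gripper_force: 22.0
```

```bash
python3 -m handwheel '[{"turn":[0,0,0],"xyz":[0,0,-0.8],"jaw":55},{"turn":[0,0,0],"xyz":[0,0,-0.9],"jaw":55},{"turn":[0,0,0],"xyz":[0,0,-0.9],"jaw":55},{"turn":[0,0,0],"xyz":[0,0,-0.9],"jaw":55},{"turn":[0,0,0],"xyz":[0,0,-0.9],"jaw":55}]' >/dev/null
python3 -m handwheel '[{"turn":[0,0,0],"xyz":[0,0,-0.4],"jaw":55},{"turn":[0,0,0],"xyz":[0,0,0],"jaw":55},{"turn":[0,0,0],"xyz":[0,0,0],"jaw":55},{"turn":[0,0,0],"xyz":[0,0,0],"jaw":55},{"turn":[0,0,0],"xyz":[0,0,0],"jaw":55}]'
python3 -c "
from meas import *
cupscan('n',[(0.451,0.0595),(0.449,0.291)])
p=np.load('pics/n_side.npz')['p']
cv2.imwrite('pics/n_crop.png',cv2.resize(p[130:270,230:400,::-1],None,fx=4,fy=4))
t=state()['tcp_pos']; slices(np.load('pics/n_side.npz')['d'],t[:2],0.11,0.19,0.045,0.006)
go(0.449,0.2915,0.18)"
```

```text
time: 35.8
tcp_pos: [0.6319, 0.1241, 0.1868]
eef_rot: [0.955, -0.298, -0.001, 0.0]
force: [0.2, 0.0, -0.4]
width: 0.727
gripper_force: 22.0
top (0.451, 0.0595) 0   zmax 0.771
top (0.449, 0.291) 77 [0.4493 0.2938] 0.0322 zmax 0.059
top dark [264.3 234. ] (254, 224, 22, 20) [0.4476 0.2879]
side (0.451, 0.0595) 166 [0.4472 0.059 ] 0.0346 zmax 0.627
side (0.449, 0.291) 115 [0.4485 0.2937] 0.0363 zmax 0.052
side dark [576.  372.6] (568, 363, 16, 22) [ 1.0104 -0.4326]
side dark [343.2 315. ] (333, 307, 22, 18) [ 0.583  -0.2234]
side dark [329.7 293.3] (315, 284, 30, 20) [ 0.5629 -0.1546]
side dark [353.6 259.9] (343, 253, 22, 18) [ 0.6401 -0.0483]
side dark [276.8 238.5] (266, 226, 22, 27) [0.4508 0.0645]
side dark [272.6 191.7] (263, 182, 19, 22) [0.4498 0.2973]
z0.137 n14 x 0.6130..0.6520 mid 0.6325 ymin 0.1007
z0.143 n30 x 0.6065..0.6510 mid 0.6287 ymin 0.1004
z0.149 n25 x 0.6060..0.6543 mid 0.6301 ymin 0.0973
z0.155 n37 x 0.6037..0.6538 mid 0.6287 ymin 0.0973
z0.161 n43 x 0.6038..0.6565 mid 0.6301 ymin 0.0962
z0.167 n43 x 0.6033..0.6549 mid 0.6291 ymin 0.0947
z0.173 n50 x 0.6017..0.6568 mid 0.6293 ymin 0.0900
z0.179 n60 x 0.6004..0.6588 mid 0.6296 ymin 0.0894
z0.185 n66 x 0.6005..0.6607 mid 0.6306 ymin 0.0890
z0.191 n33 x 0.6009..0.6584 mid 0.6297 ymin 0.0869
tcp [0.6321 0.1241 0.1871] toolx yaw -34.68 z tilt [-7.e-04 -3.e-04 -1.e+00] t 35.9 w 0.731 F [-0.1 -0.   0.1]
units [-9.83 -1.34  0.29]
```

View pics/n_crop.png

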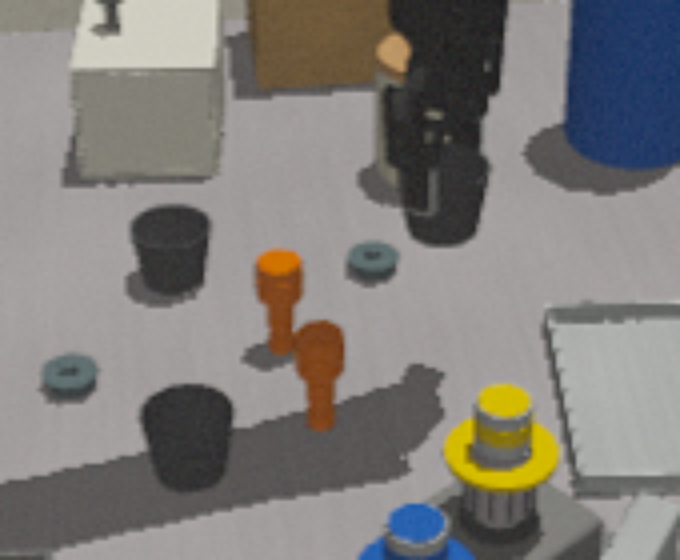

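The cup hangs upright in the jaws at crop (440,200), and the other two stand where they were. Carrying it to the far cup.

```bash
python3 -m handwheel '[{"turn":[0,0,0],"xyz":[-0.5,-0.1,0],"jaw":55},{"turn":[0,0,0],"xyz":[-0.94,-0.13,0],"jaw":55},{"turn":[0,0,0],"xyz":[-0.94,-0.13,0],"jaw":55},{"turn":[0,0,0],"xyz":[-0.94,-0.13,0],"jaw":55},{"turn":[0,0,0],"xyz":[-0.94,-0.13,0],"jaw":55}]' >/dev/null
python3 -m handwheel '[{"turn":[0,0,0],"xyz":[-0.94,-0.13,0],"jaw":55},{"turn":[0,0,0],"xyz":[-0.94,-0.13,0],"jaw":55},{"turn":[0,0,0],"xyz":[-0.94,-0.13,0],"jaw":55},{"turn":[0,0,0],"xyz":[-0.94,-0.13,0],"jaw":55},{"turn":[0,0,0],"xyz":[-0.94,-0.13,0],"jaw":55}]' >/dev/null
python3 -m handwheel '[{"turn":[0,0,0],"xyz":[-0.94,-0.13,0],"jaw":55},{"turn":[0,0,0],"xyz":[0,0,0],"jaw":55},{"turn":[0,0,0],"xyz":[0,0,0],"jaw":55},{"turn":[0,0,0],"xyz":[0,0,0],"jaw":55},{"turn":[0,0,0],"xyz":[0,0,0],"jaw":55}]'
python3 -c "
from meas import *
p,d=grab('side','o')
t=state()['tcp_pos']; 
print('held');slices(d,t[:2],0.14,0.19,0.045,0.006)
print('C');slices(d,(0.449,0.291),0.005,0.06,0.045,0.006)
go(0.449,0.293,0.078)"
```

```text
time: 37.78
tcp_pos: [0.4492, 0.2931, 0.1876]
eef_rot: [0.954, -0.299, 0.0, 0.0]
force: [-0.8, -0.1, -0.2]
width: 0.731
gripper_force: 22.0
held
z0.143 n25 x 0.4251..0.4692 mid 0.4472 ymin 0.2676
z0.149 n30 x 0.4257..0.4729 mid 0.4493 ymin 0.2654
z0.155 n28 x 0.4232..0.4730 mid 0.4481 ymin 0.2651
z0.161 n34 x 0.4235..0.4736 mid 0.4486 ymin 0.2633
z0.167 n39 x 0.4212..0.4703 mid 0.4458 ymin 0.2634
z0.173 n54 x 0.4241..0.4773 mid 0.4507 ymin 0.2580
z0.179 n57 x 0.4188..0.4792 mid 0.4490 ymin 0.2597
z0.185 n64 x 0.4192..0.4799 mid 0.4496 ymin 0.2567
z0.191 n34 x 0.4253..0.4783 mid 0.4518 ymin 0.2558
C
z0.008 n21 x 0.4245..0.4674 mid 0.4460 ymin 0.2667
z0.014 n24 x 0.4248..0.4713 mid 0.4481 ymin 0.2649
z0.020 n44 x 0.4222..0.4750 mid 0.4486 ymin 0.2655
z0.026 n45 x 0.4225..0.4751 mid 0.4488 ymin 0.2640
z0.032 n51 x 0.4202..0.4753 mid 0.4478 ymin 0.2651
z0.038 n62 x 0.4234..0.4756 mid 0.4495 ymin 0.2628
z0.044 n60 x 0.4206..0.4798 mid 0.4502 ymin 0.2637
z0.050 n52 x 0.4181..0.4772 mid 0.4476 ymin 0.2627
tcp [0.4492 0.2932 0.1875] toolx yaw -34.76 z tilt [ 2.e-04 -2.e-04 -1.e+00] t 37.83 w 0.731 F [ 0.2 -0.8 -0.9]
units [-0.    0.01  4.38]
```

Within one view, the held cup lines up with the standing cup to about 1 mm. I'll lower it while watching the force.

```bash
python3 -m handwheel '[{"turn":[0,0,0],"xyz":[0,0,1],"jaw":55},{"turn":[0,0,0],"xyz":[0,0,1],"jaw":55},{"turn":[0,0,0],"xyz":[0,0,1],"jaw":55},{"turn":[0,0,0],"xyz":[0,0,0.7],"jaw":55},{"turn":[0,0,0],"xyz":[0,0,0],"jaw":55}]'
python3 -m handwheel '[{"turn":[0,0,0],"xyz":[0,0,0.2],"jaw":55},{"turn":[0,0,0],"xyz":[0,0,0.2],"jaw":55},{"turn":[0,0,0],"xyz":[0,0,0.15],"jaw":55},{"turn":[0,0,0],"xyz":[0,0,0],"jaw":55},{"turn":[0,0,0],"xyz":[0,0,0],"jaw":55}]'
```

```text
time: 38.45
tcp_pos: [0.4481, 0.2932, 0.0939]
eef_rot: [0.954, -0.298, -0.001, 0.001]
force: [-0.5, -0.5, -0.2]
width: 0.73
gripper_force: 22.2
time: 39.08
tcp_pos: [0.4487, 0.2938, 0.0814]
eef_rot: [0.955, -0.298, 0.0, -0.0]
force: [-0.2, -0.4, -0.3]
width: 0.729
gripper_force: 22.2
```

```bash
python3 -m handwheel '[{"turn":[0,0,0],"xyz":[0,0,0.1],"jaw":55},{"turn":[0,0,0],"xyz":[0,0,0],"jaw":55},{"turn":[0,0,0],"xyz":[0,0,0],"jaw":55},{"turn":[0,0,0],"xyz":[0,0,0],"jaw":55},{"turn":[0,0,0],"xyz":[0,0,0],"jaw":55}]'
python3 -m handwheel '[{"turn":[0,0,0],"xyz":[0,0,0],"jaw":70},{"turn":[0,0,0],"xyz":[0,0,0],"jaw":80},{"turn":[0,0,0],"xyz":[0,0,0],"jaw":85},{"turn":[0,0,0],"xyz":[0,0,0],"jaw":85},{"turn":[0,0,0],"xyz":[0,0,-0.2],"jaw":85}]'
python3 -m handwheel '[{"turn":[0,0,0],"xyz":[0,0,-0.5],"jaw":85},{"turn":[0,0,0],"xyz":[0,0,-0.9],"jaw":85},{"turn":[0,0,0],"xyz":[0,0,-0.9],"jaw":85},{"turn":[0,0,0],"xyz":[0,0,-0.9],"jaw":85},{"turn":[0,0,0],"xyz":[0,0,-0.9],"jaw":85}]'
python3 -c "
from meas import *
cupscan('q',[(0.451,0.0595),(0.449,0.293)])
p=np.load('pics/q_side.npz')['p']
cv2.imwrite('pics/q_crop.png',cv2.resize(p[130:270,230:400,::-1],None,fx=4,fy=4))
slices(np.load('pics/q_side.npz')['d'],(0.449,0.293),0.01,0.1,0.045,0.006)
go(0.451,0.0595,0.2)"
```

```text
time: 39.7
tcp_pos: [0.4486, 0.2938, 0.0788]
eef_rot: [0.955, -0.298, -0.0, -0.0]
force: [-0.1, 0.1, -0.6]
width: 0.732
gripper_force: 22.2
time: 40.33
tcp_pos: [0.4484, 0.2936, 0.0837]
eef_rot: [0.955, -0.298, -0.0, 0.0]
force: [0.3, 0.4, -0.8]
width: 1.0
gripper_force: 0.0
time: 40.95
tcp_pos: [0.4486, 0.2938, 0.188]
eef_rot: [0.955, -0.298, 0.0, -0.0]
force: [0.3, 0.2, 0.4]
width: 0.995
gripper_force: 0.0
top (0.451, 0.0595) 81 [0.4511 0.0596] 0.0317 zmax 0.057
top (0.449, 0.293) 20 [0.454  0.2817] 0.0238 zmax 0.605
top dark [380.2 377.9] (365, 364, 28, 30) [-0.0368 -0.0803]
top dark [333.8 231.4] (325, 222, 19, 20) [0.4496 0.058 ]
side (0.451, 0.0595) 175 [0.4495 0.0588] 0.0332 zmax 0.053
side (0.449, 0.293) 144 [0.4494 0.2911] 0.0333 zmax 0.585
side dark [329.6 293.7] (315, 284, 30, 20) [ 0.5624 -0.1557]
side dark [365.4 276.9] (349, 263, 31, 26) [ 0.657  -0.1127]
side dark [353.2 260.1] (340, 252, 25, 19) [ 0.639  -0.0488]
side dark [276.7 238.7] (266, 227, 22, 26) [0.4505 0.064 ]
side dark [272.2 187.4] (262, 174, 20, 30) [0.4495 0.3226]
z0.013 n23 x 0.4248..0.4712 mid 0.4480 ymin 0.2658
z0.019 n23 x 0.4222..0.4714 mid 0.4468 ymin 0.2657
z0.025 n21 x 0.4225..0.4752 mid 0.4489 ymin 0.2656
z0.031 n26 x 0.4228..0.4754 mid 0.4491 ymin 0.2619
z0.037 n26 x 0.4202..0.4753 mid 0.4478 ymin 0.2604
z0.043 n37 x 0.4207..0.4758 mid 0.4483 ymin 0.2610
z0.049 n61 x 0.4181..0.4797 mid 0.4489 ymin 0.2637
z0.055 n59 x 0.4188..0.4765 mid 0.4476 ymin 0.2650
z0.061 n56 x 0.4222..0.4774 mid 0.4498 ymin 0.2641
z0.067 n61 x 0.4195..0.4775 mid 0.4485 ymin 0.2649
z0.073 n69 x 0.4175..0.4783 mid 0.4479 ymin 0.2637
z0.079 n29 x 0.4174..0.4785 mid 0.4480 ymin 0.2620
tcp [0.4501 0.2947 0.1892] toolx yaw -34.69 z tilt [ 0.0046  0.0037 -1.    ] t 41.05 w 0.996 F [ 0.4 -0.6  0.8]
units [ 5.38  7.71 -0.46]
```

View pics/q_crop.png

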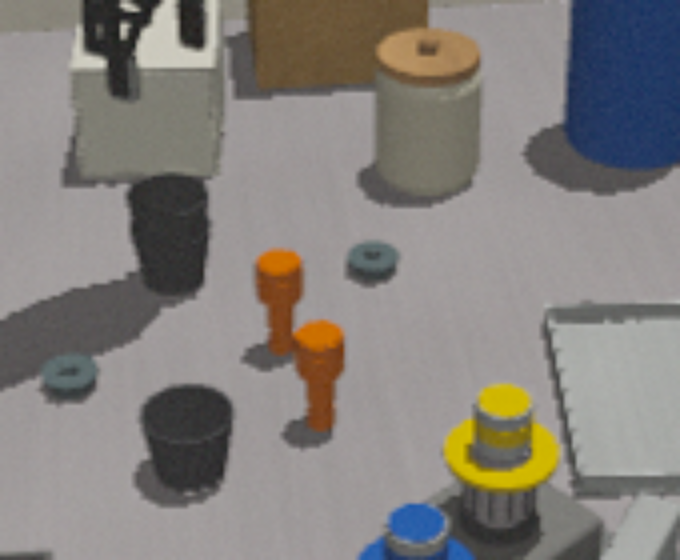

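The two cups are nested upright at crop (170,235), rim about 77 mm up. The last cup is at (188,435), unmoved, so I'll fetch it.

```bash
python3 -m handwheel '[{"turn":[0,0,0],"xyz":[0.67,0.96,0],"jaw":85},{"turn":[0,0,0],"xyz":[0.67,0.96,0],"jaw":85},{"turn":[0,0,0],"xyz":[0.67,0.96,0],"jaw":85},{"turn":[0,0,0],"xyz":[0.67,0.96,0],"jaw":85},{"turn":[0,0,0],"xyz":[0.67,0.96,0],"jaw":85}]' >/dev/null
python3 -m handwheel '[{"turn":[0,0,0],"xyz":[0.67,0.96,0],"jaw":85},{"turn":[0,0,0],"xyz":[0.67,0.96,0],"jaw":85},{"turn":[0,0,0],"xyz":[0.67,0.96,0],"jaw":85},{"turn":[0,0,0],"xyz":[0,0,1],"jaw":85},{"turn":[0,0,0],"xyz":[0,0,1],"jaw":85}]' >/dev/null
python3 -m handwheel '[{"turn":[0,0,0],"xyz":[0,0,0],"jaw":85},{"turn":[0,0,0],"xyz":[0,0,0],"jaw":85},{"turn":[0,0,0],"xyz":[0,0,0],"jaw":85},{"turn":[0,0,0],"xyz":[0,0,0],"jaw":85},{"turn":[0,0,0],"xyz":[0,0,0],"jaw":85}]' >/dev/null
python3 -c "
from meas import *
p,d=grab('side','r'); print(cups(cloud('side',d),(0.451,0.0595)))
go(0.4508,0.0595,0.048)"
```

```text
(167, ((0.44841763377189636, 0.05857420340180397), 0.03324674442410469))
tcp [0.4497 0.0598 0.1366] toolx yaw -34.67 z tilt [ 6.e-04  2.e-04 -1.e+00] t 42.98 w 0.997 F [-0.1 -0.7 -0.2]
units [ 0.04 -0.01  3.54]
```

```bash
python3 -m handwheel '[{"turn":[0,0,0],"xyz":[0.04,0,0.7],"jaw":85},{"turn":[0,0,0],"xyz":[0,0,1],"jaw":85},{"turn":[0,0,0],"xyz":[0,0,1],"jaw":85},{"turn":[0,0,0],"xyz":[0,0,0.8],"jaw":85},{"turn":[0,0,0],"xyz":[0,0,0],"jaw":85}]'
python3 -m handwheel '[{"turn":[0,0,0],"xyz":[0,0,0],"jaw":85},{"turn":[0,0,0],"xyz":[0,0,0],"jaw":85},{"turn":[0,0,0],"xyz":[0,0,0],"jaw":55},{"turn":[0,0,0],"xyz":[0,0,0],"jaw":55},{"turn":[0,0,0],"xyz":[0,0,0],"jaw":55}]' 20
python3 -m handwheel '[{"turn":[0,0,0],"xyz":[0,0,0],"jaw":55},{"turn":[0,0,0],"xyz":[0,0,0],"jaw":55},{"turn":[0,0,0],"xyz":[0,0,0],"jaw":55},{"turn":[0,0,0],"xyz":[0,0,0],"jaw":55},{"turn":[0,0,0],"xyz":[0,0,0],"jaw":55}]'
```

```text
time: 43.6
tcp_pos: [0.4497, 0.0589, 0.0478]
eef_rot: [0.955, -0.298, -0.001, 0.001]
force: [0.5, 0.4, 0.7]
width: 0.996
gripper_force: 0.0
time: 44.22
tcp_pos: [0.4508, 0.0592, 0.0498]
eef_rot: [0.954, -0.298, 0.001, -0.0]
force: [-0.5, 0.5, 9.0]
width: 0.723
gripper_force: 19.5
time: 44.85
tcp_pos: [0.4508, 0.0592, 0.0498]
eef_rot: [0.954, -0.298, 0.001, -0.0]
force: [-0.9, 1.1, 9.7]
width: 0.716
gripper_force: 19.5
```

```bash
python3 -m handwheel '[{"turn":[0,0,0],"xyz":[0,0,-0.3],"jaw":55},{"turn":[0,0,0],"xyz":[0,0,-0.7],"jaw":55},{"turn":[0,0,0],"xyz":[0,0,-1],"jaw":55},{"turn":[0,0,0],"xyz":[0,0,-1],"jaw":55},{"turn":[0,0,0],"xyz":[0,0,-1],"jaw":55}]' >/dev/null
python3 -m handwheel '[{"turn":[0,0,0],"xyz":[0,0,-1],"jaw":55},{"turn":[0,0,0],"xyz":[0,0,-1],"jaw":55},{"turn":[0,0,0],"xyz":[0,0,-0.4],"jaw":55},{"turn":[0,0,0],"xyz":[0,0,0],"jaw":55},{"turn":[0,0,0],"xyz":[0,0,0],"jaw":55}]'
python3 -c "
from meas import *
cupscan('s',[(0.449,0.293)])
d=np.load('pics/s_side.npz')['d']; t=state()['tcp_pos']
print('held');slices(d,t[:2],0.15,0.22,0.045,0.006)
print('stack');slices(d,(0.449,0.293),0.01,0.09,0.045,0.006)
P=cloud('top',np.load('pics/s_top.npz')['d']); Q=P[(np.hypot(*(P[:,:2]-[.449,.293]).T)<0.05)&(P[:,2]>0.068)&(P[:,2]<.084)]
print('top rim',len(Q),cv2.minEnclosingCircle(Q[:,:2].astype(np.float32)),np.percentile(Q[:,2],90))
go(0.449,0.2935,0.21)"
```

```text
time: 46.1
tcp_pos: [0.4497, 0.059, 0.208]
eef_rot: [0.955, -0.298, -0.001, 0.0]
force: [0.2, 0.2, -1.1]
width: 0.723
gripper_force: 22.0
top (0.449, 0.293) 60 [0.4494 0.2903] 0.0292 zmax 0.084
top dark [263.9 234.4] (253, 224, 24, 22) [0.4464 0.2891]
side (0.449, 0.293) 0   zmax 0.078
side dark [329.8 293.5] (315, 284, 30, 20) [ 0.563  -0.1551]
side dark [353.2 259.9] (340, 252, 25, 18) [ 0.6394 -0.0481]
held
z0.159 n22 x 0.4259..0.4708 mid 0.4484 ymin 0.0354
z0.165 n32 x 0.4262..0.4714 mid 0.4488 ymin 0.0334
z0.171 n37 x 0.4241..0.4715 mid 0.4478 ymin 0.0332
z0.177 n53 x 0.4246..0.4744 mid 0.4495 ymin 0.0319
z0.183 n54 x 0.4272..0.4746 mid 0.4509 ymin 0.0314
z0.189 n58 x 0.4205..0.4749 mid 0.4477 ymin 0.0294
z0.195 n65 x 0.4253..0.4780 mid 0.4517 ymin 0.0266
z0.201 n76 x 0.4210..0.4780 mid 0.4495 ymin 0.0245
z0.207 n88 x 0.4190..0.4791 mid 0.4491 ymin 0.0211
z0.213 n31 x 0.4195..0.4784 mid 0.4489 ymin 0.0230
z0.219 n31 x 0.4224..0.4784 mid 0.4504 ymin 0.0205
stack
z0.067 n6 x 0.4453..0.4577 mid 0.4515 ymin 0.3195
z0.073 n8 x 0.4267..0.4581 mid 0.4424 ymin 0.3157
z0.079 n4 x 0.4240..0.4489 mid 0.4365 ymin 0.3084
top rim 87 ((0.4486454725265503, 0.2941865921020508), 0.03230023756623268) 0.08057120481753564
tcp [0.4497 0.059  0.2079] toolx yaw -34.68 z tilt [-2.e-03 -6.e-04 -1.e+00] t 46.2 w 0.716 F [-0.5  0.7  0.5]
units [-5.36 -7.7  -0.09]
```

```bash
python3 -m handwheel '[{"turn":[0,0,0],"xyz":[-0.37,-0.52,0],"jaw":55},{"turn":[0,0,0],"xyz":[-0.64,-0.92,0],"jaw":55},{"turn":[0,0,0],"xyz":[-0.64,-0.92,0],"jaw":55},{"turn":[0,0,0],"xyz":[-0.64,-0.92,0],"jaw":55},{"turn":[0,0,0],"xyz":[-0.64,-0.92,0],"jaw":55}]' >/dev/null
python3 -m handwheel '[{"turn":[0,0,0],"xyz":[-0.64,-0.92,0],"jaw":55},{"turn":[0,0,0],"xyz":[-0.64,-0.92,0],"jaw":55},{"turn":[0,0,0],"xyz":[-0.64,-0.92,0],"jaw":55},{"turn":[0,0,0],"xyz":[-0.5,-0.76,0],"jaw":55},{"turn":[0,0,0],"xyz":[0,0,0],"jaw":55}]' >/dev/null
python3 -m handwheel '[{"turn":[0,0,0],"xyz":[0,0,0],"jaw":55},{"turn":[0,0,0],"xyz":[0,0,0],"jaw":55},{"turn":[0,0,0],"xyz":[0,0,0],"jaw":55},{"turn":[0,0,0],"xyz":[0,0,0],"jaw":55},{"turn":[0,0,0],"xyz":[0,0,0],"jaw":55}]'
python3 -c "
from meas import *
p,d=grab('side','u')
t=state()['tcp_pos']; 
print('held');slices(d,t[:2],0.15,0.22,0.045,0.008)
print('C');slices(d,(0.449,0.293),0.005,0.085,0.045,0.008)
go(0.449,0.294,0.106)"
```

```text
time: 48.08
tcp_pos: [0.4503, 0.2937, 0.2088]
eef_rot: [0.954, -0.298, 0.0, -0.0]
force: [0.0, -0.1, -0.4]
width: 0.719
gripper_force: 22.0
held
z0.162 n30 x 0.4266..0.4704 mid 0.4485 ymin 0.2681
z0.170 n40 x 0.4244..0.4742 mid 0.4493 ymin 0.2675
z0.178 n44 x 0.4248..0.4745 mid 0.4496 ymin 0.2660
z0.186 n49 x 0.4254..0.4749 mid 0.4501 ymin 0.2636
z0.194 n67 x 0.4230..0.4786 mid 0.4508 ymin 0.2613
z0.202 n85 x 0.4205..0.4787 mid 0.4496 ymin 0.2560
z0.210 n62 x 0.4213..0.4798 mid 0.4506 ymin 0.2582
z0.218 n30 x 0.4195..0.4784 mid 0.4489 ymin 0.2568
C
z0.009 n28 x 0.4246..0.4711 mid 0.4478 ymin 0.2665
z0.017 n34 x 0.4222..0.4714 mid 0.4468 ymin 0.2654
z0.025 n34 x 0.4225..0.4753 mid 0.4489 ymin 0.2638
z0.033 n32 x 0.4203..0.4755 mid 0.4479 ymin 0.2642
z0.041 n36 x 0.4205..0.4759 mid 0.4482 ymin 0.2626
z0.049 n80 x 0.4181..0.4798 mid 0.4489 ymin 0.2618
z0.057 n73 x 0.4216..0.4735 mid 0.4476 ymin 0.2643
z0.065 n84 x 0.4193..0.4774 mid 0.4484 ymin 0.2645
z0.073 n88 x 0.4175..0.4786 mid 0.4480 ymin 0.2631
z0.081 n20 x 0.4174..0.4781 mid 0.4478 ymin 0.2608
tcp [0.4503 0.2938 0.2088] toolx yaw -34.69 z tilt [ 0.e+00  1.e-04 -1.e+00] t 48.12 w 0.722 F [-0.7  0.5 -0.7]
units [-0.05  0.02  4.11]
```

Aligned within about 1.5 mm; I'll correct for that and lower slowly.

```bash
python3 -m handwheel '[{"turn":[0,0,0],"xyz":[-0.05,0.03,0.7],"jaw":55},{"turn":[0,0,0],"xyz":[0,0,1],"jaw":55},{"turn":[0,0,0],"xyz":[0,0,1],"jaw":55},{"turn":[0,0,0],"xyz":[0,0,0.8],"jaw":55},{"turn":[0,0,0],"xyz":[0,0,0],"jaw":55}]'
python3 -m handwheel '[{"turn":[0,0,0],"xyz":[0,0,0.2],"jaw":55},{"turn":[0,0,0],"xyz":[0,0,0.15],"jaw":55},{"turn":[0,0,0],"xyz":[0,0,0.1],"jaw":55},{"turn":[0,0,0],"xyz":[0,0,0],"jaw":55},{"turn":[0,0,0],"xyz":[0,0,0],"jaw":55}]'
```

```text
time: 48.75
tcp_pos: [0.4479, 0.2935, 0.1201]
eef_rot: [0.955, -0.298, -0.001, 0.001]
force: [0.3, 0.2, -0.4]
width: 0.721
gripper_force: 22.1
time: 49.38
tcp_pos: [0.4489, 0.2941, 0.1102]
eef_rot: [0.955, -0.298, 0.0, -0.0]
force: [-0.6, -0.1, -0.8]
width: 0.719
gripper_force: 22.1
```

```bash
python3 -m handwheel '[{"turn":[0,0,0],"xyz":[0,0,0.1],"jaw":55},{"turn":[0,0,0],"xyz":[0,0,0],"jaw":55},{"turn":[0,0,0],"xyz":[0,0,0],"jaw":55},{"turn":[0,0,0],"xyz":[0,0,0],"jaw":55},{"turn":[0,0,0],"xyz":[0,0,0],"jaw":55}]'
python3 -m handwheel '[{"turn":[0,0,0],"xyz":[0,0,0],"jaw":70},{"turn":[0,0,0],"xyz":[0,0,0],"jaw":80},{"turn":[0,0,0],"xyz":[0,0,0],"jaw":85},{"turn":[0,0,0],"xyz":[0,0,0],"jaw":85},{"turn":[0,0,0],"xyz":[0,0,-0.2],"jaw":85}]'
python3 -m handwheel '[{"turn":[0,0,0],"xyz":[0,0,-0.5],"jaw":85},{"turn":[0,0,0],"xyz":[0,0,-0.9],"jaw":85},{"turn":[0,0,0],"xyz":[0,0,-0.9],"jaw":85},{"turn":[0,0,0],"xyz":[0,0,-0.9],"jaw":85},{"turn":[0,0,0],"xyz":[0,0,-0.9],"jaw":85}]'
python3 -m handwheel '[{"turn":[0,0,0],"xyz":[0.9,0.9,0],"jaw":85},{"turn":[0,0,0],"xyz":[0.9,0.9,0],"jaw":85},{"turn":[0,0,0],"xyz":[0.9,0.9,0],"jaw":85},{"turn":[0,0,0],"xyz":[0.9,0.9,0],"jaw":85},{"turn":[0,0,0],"xyz":[0,0,0],"jaw":85}]'
python3 -c "
from meas import *
grab('top','v');p,d=grab('side','v')
slices(d,(0.449,0.293),0.005,0.12,0.045,0.006)
for xy in((.564,-.195),(.629,-.101)): print('caps');slices(d,xy,0.12,0.2,0.04,0.008)
cv2.imwrite('pics/v_crop.png',cv2.resize(p[130:330,220:440,::-1],None,fx=3,fy=3))"
```

```text
time: 50.0
tcp_pos: [0.4488, 0.294, 0.1075]
eef_rot: [0.955, -0.298, -0.0, 0.0]
force: [-0.6, -0.3, -0.0]
width: 0.719
gripper_force: 22.1
time: 50.62
tcp_pos: [0.4485, 0.2938, 0.1125]
eef_rot: [0.955, -0.298, -0.0, 0.0]
force: [-0.5, 0.2, 0.5]
width: 0.998
gripper_force: 0.0
time: 51.25
tcp_pos: [0.4488, 0.294, 0.2167]
eef_rot: [0.955, -0.298, 0.0, -0.0]
force: [0.1, 1.0, -1.1]
width: 0.992
gripper_force: 0.0
time: 51.88
tcp_pos: [0.4719, 0.1659, 0.216]
eef_rot: [0.954, -0.301, 0.0, 0.0]
force: [-0.4, 0.7, -0.4]
width: 0.993
gripper_force: 0.0
z0.008 n21 x 0.4274..0.4710 mid 0.4492 ymin 0.2665
z0.014 n21 x 0.4248..0.4712 mid 0.4480 ymin 0.2659
z0.020 n23 x 0.4222..0.4714 mid 0.4468 ymin 0.2661
z0.026 n26 x 0.4225..0.4752 mid 0.4488 ymin 0.2647
z0.032 n22 x 0.4202..0.4753 mid 0.4478 ymin 0.2642
z0.038 n30 x 0.4206..0.4758 mid 0.4482 ymin 0.2608
z0.044 n31 x 0.4180..0.4767 mid 0.4474 ymin 0.2621
z0.050 n53 x 0.4183..0.4798 mid 0.4491 ymin 0.2614
z0.056 n25 x 0.4219..0.4734 mid 0.4477 ymin 0.2637
z0.062 n25 x 0.4193..0.4774 mid 0.4484 ymin 0.2639
z0.068 n32 x 0.4197..0.4752 mid 0.4474 
[... 257 characters left out ...]
in 0.2628
z0.104 n58 x 0.4164..0.4773 mid 0.4469 ymin 0.2630
caps
z0.124 n196 x 0.5302..0.5938 mid 0.5620 ymin -0.2266
z0.132 n199 x 0.5307..0.5950 mid 0.5629 ymin -0.2226
z0.140 n36 x 0.5472..0.5792 mid 0.5632 ymin -0.2131
z0.148 n46 x 0.5470..0.5791 mid 0.5631 ymin -0.2136
z0.156 n49 x 0.5472..0.5789 mid 0.5630 ymin -0.2129
z0.164 n152 x 0.5475..0.5795 mid 0.5635 ymin -0.2103
caps
z0.124 n161 x 0.5955..0.6624 mid 0.6290 ymin -0.1315
z0.132 n158 x 0.5962..0.6607 mid 0.6284 ymin -0.1300
z0.140 n36 x 0.6120..0.6447 mid 0.6284 ymin -0.1175
z0.148 n45 x 0.6116..0.6438 mid 0.6277 ymin -0.1188
z0.156 n39 x 0.6121..0.6431 mid 0.6276 ymin -0.1169
z0.164 n120 x 0.6128..0.6448 mid 0.6288 ymin -0.1154
```

View pics/v_crop.png

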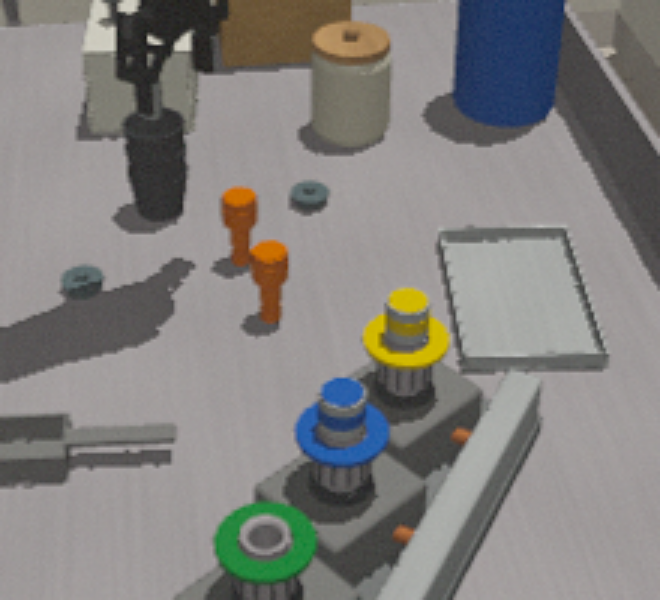

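The crop shows one upright stack of three cups at (157,165), rims about 50, 78 and 106 mm up. Both capsules are home under raised flanges at (405,315) and (342,405), the bystanders haven't moved, and the gripper is clear. Handing in.

```bash
python3 -c "
from station import job
print(job.job_done())"
```

```text
the job is handed in; nothing more can be done
None
```

The job is handed in; the hand-in call returned no verdict. By the last pictures, the blue and yellow capsules are seated and locked (no green capsule was in view), the three cups stand in one loose upright stack, and nothing else was disturbed.

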